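Change over the moisture tins in the cooling cabinet

ROBOT

A 6-joint arm with a two-finger parallel gripper is mounted at the origin on a cart in front of the work surface, level with it; the furniture and walls round the work are solid. World frame = base frame: x ahead of the robot, y to its left, z up, the work surface at z = 0. Lengths are in m, angles in rad, forces in N, time in s.
With the tool pointing down it reaches from about 0.35 to 0.85 m from the base axis. Payload 8.1 kg.
Tool frame: the origin (TCP) lies on the front face of the gripper's body, between the roots of the fingers; the fingertips stand 84 mm ahead of it and the grasp point (between the pads) lies 65 mm ahead of it; x points along the fingers, y is the direction in which the jaws open and shut, and the axes are right-handed (so a half turn about x gives the same grasp; the last joint's range is limited). The gripper opens to 93 mm and grips with 3 to 60 N. Pads are 15 mm wide; open, the fingers measure 128 mm over their backs; the gripper's body (75 mm by 188 mm) begins 65 mm behind the grasp point.
Start: joints at [-1.244, 0.13, 1.488, -0, 1.523, -0.085], TCP at [0.24, -0.55, 0.303] pointing down, gripper open.
Joint ranges: [-2.96, 2.96], [-0.89, 2.26], [0.02, 2.5], [-1.34, 4.48], [0, 2.73], [-2.66, 2.66]. Speed limits (rad/s): [2.39, 2.39, 2.79, 3.14, 3.14, 3.14].

INTERFACE

Orientations are given as a rotation vector (axis times angle).
In Python, from plant import telemetry, read_camera, camera_params, robot gives the robot as it stands.
- The arm moves only by the tool step_arm, never from a script. Its argument "commands" is a list of rows, each an object with "xyz": the shift along the tool's x, y, z in mm, a list of three; "turn": the turn, a rotation vector about the tool's x, y, z in rad, a list of three; "grip": the finger opening in mm, from 0 to 93. In form: [{"xyz": [dx, dy, dz], "turn": [ax, ay, az], "grip": grip}, ...]. A call has 1 to 12 rows; each row is the pose to reach, as a shift and turn from the pose commanded when the call began, along the tool's axes at that moment; what a row does not reach only later rows make up. A row lasts 1/8 s, in which the tool goes at most 62.5 mm and 10.7 degrees, less where a joint would pass 70% of its speed; a pose out of reach is approached as far as the arm can. A call with a gripper value outside its range is refused whole. The fingers move at their own pace and stop on an object; "force" is the grip in N (left out, the last holds). Time passes only in rows, so rows that repeat a pose let the fingers close. It gives the time, the measured TCP pose, the force and the opening at its end, in the units of the state.
- telemetry.read_state(): the state, without advancing time (a new reading comes with each control period).
- read_camera(name): name is "scene" or "side" or "wrist"; returns the picture (384x512x3 uint8, red, green, blue); there is no depth.
- camera_params(name): a dict with "mtx" (3x3 intrinsics, pixels), "rvec" (rotation vector, rad) and "tvec" (3), from world to camera coordinates, as OpenCV has them. Camera axes: x right, y down, z forward; pixel columns grow to the right and rows downward; lengths in m; the calibration is good to about 2 mm. The wrist camera is an equidistant fisheye: a pixel r from the principal point sees the ray r / f radians off the axis. A picture is of the moment at which its call begins: read the wrist's pose just before it. camera_params takes no time and is no camera call; for the wrist camera it gives the pose at the moment of the call.
- robot.close_job(): hands the job in, once; it reports no verdict.
The state is a dict: "t": time; "q": joint angles; "dq": joint speeds; "joint_torque": joint torques, N m; "tool_pos": TCP position; "orientation": TCP orientation; "force": force on the tool from outside, world axes, zero at the start; "wrist_torque": the same for the moment, N m; "opening": finger opening in m.
Only numpy, scipy, OpenCV 4.12 (cv2) and the standard library are available. Lean on these libraries where they do the work, as an engineer would, in place of code of your own. Each camera call takes 0.05 s, during which the arm holds its last target. There are 200 camera calls.

TASK

Switch the cabinet's fan off at its isolator lever before touching any tin; then lift every cooled (black-knobbed) tin off its pedestal through its round port and stand it in the blue tray, and stand the two fresh (red-knobbed) tins from the cork mat on pedestals in the cabinet, one on each, upright and centred. When all tins are in place and let go, switch the fan back on; set tins down rather than dropping them, keep the lids up, and leave the other things on the bench alone.

Things in the scene. Friction and masses are not known exactly. Their poses are not given: they have to be found in the camera images.
- cooled_0: A cooled tin (two or three are present, the other name is absent), standing at the start on one of the cabinet's pedestals: round aluminium moisture tin, 46 mm in diameter and 44 mm high, its fixed lid carrying a black knob 18 mm in diameter that stands up another 26 mm (70 mm in all), about 0.15 kg; origin at the centre of its underside, z up.
- cooled_1: A cooled tin (two or three are present, the other name is absent), standing at the start on one of the cabinet's pedestals: round aluminium moisture tin, 46 mm in diameter and 44 mm high, its fixed lid carrying a black knob 18 mm in diameter that stands up another 26 mm (70 mm in all), about 0.15 kg; origin at the centre of its underside, z up.
- cooled_2: A cooled tin (two or three are present, the other name is absent), standing at the start on one of the cabinet's pedestals: round aluminium moisture tin, 46 mm in diameter and 44 mm high, its fixed lid carrying a black knob 18 mm in diameter that stands up another 26 mm (70 mm in all), about 0.15 kg; origin at the centre of its underside, z up.
- fresh_0: A fresh tin, standing at the start on the cork mat on the bench in front of the cabinet: round aluminium moisture tin, 46 mm in diameter and 44 mm high, its fixed lid carrying a red knob 18 mm in diameter that stands up another 26 mm (70 mm in all), about 0.15 kg; origin at the centre of its underside, z up.
- fresh_1: A fresh tin, standing at the start on the cork mat on the bench in front of the cabinet: round aluminium moisture tin, 46 mm in diameter and 44 mm high, its fixed lid carrying a red knob 18 mm in diameter that stands up another 26 mm (70 mm in all), about 0.15 kg; origin at the centre of its underside, z up.
- mat: Fixed cork mat, 130 mm square, 6 mm thick, on which the two fresh tins stand at the start; origin at its underside's centre.
- tray_stack: Fixed stack of sample trays with bowls, right of the work, part of the room; origin under its centre; 330 mm high, about 320 mm in x and 230 mm in y. Not to be touched: pass round or well above it.
- cabinet: Fixed white cooling cabinet, 125 mm deep (x), 325 wide (y), 120 high at the front (-x, clear window), 178 at the back; origin at its underside's centre. Its top is a 6 mm panel sloping up to the back at 25 degrees, with three round ports of 96 mm diameter 105 mm apart along y (87 mm in x seen from above: fingers fit straight down). A fan box, 34 mm deep, 135 high, is behind its middle.
- port_0 (a point): Centre of port 0 (0: at the cabinet's -y end, 1: middle, 2: +y end) on the outer face of the sloping panel, about 155 mm above the bench, 3 mm to the -x side of the pedestal's axis.
- stand_0 (a point): Centre of the top of pedestal 0, below port 0: a flat dark steel disc 60 mm in diameter, 70 mm above the bench; a tin standing on it has its lid at 114 mm and its knob's top at 140 mm, 15 mm below the port's centre.
- port_1 (a point): Centre of port 1 (0: at the cabinet's -y end, 1: middle, 2: +y end) on the outer face of the sloping panel, about 155 mm above the bench, 3 mm to the -x side of the pedestal's axis.
- stand_1 (a point): Centre of the top of pedestal 1, below port 1: a flat dark steel disc 60 mm in diameter, 70 mm above the bench; a tin standing on it has its lid at 114 mm and its knob's top at 140 mm, 15 mm below the port's centre.
- port_2 (a point): Centre of port 2 (0: at the cabinet's -y end, 1: middle, 2: +y end) on the outer face of the sloping panel, about 155 mm above the bench, 3 mm to the -x side of the pedestal's axis.
- stand_2 (a point): Centre of the top of pedestal 2, below port 2: a flat dark steel disc 60 mm in diameter, 70 mm above the bench; a tin standing on it has its lid at 114 mm and its knob's top at 140 mm, 15 mm below the port's centre.
- tray: Loose blue plastic weighing tray, 130 x 130 mm, walls 4 mm thick and 22 mm high, floor 4 mm thick, 0.8 kg; origin at the centre of its underside, x and y along its sides. Room for four tins, centres at +-29 mm in its x and y.
- isolator: Fixed grey box of the fan isolator, 130 (x) x 64 (y) x 49 mm; origin at the centre of its underside. A green lens on top at its -x end marks ON, a red lens at its +x end marks OFF. The lever's pivot is parallel to the box's y, 45 mm above the origin.
- lever (a joint): Isolator lever angle: -0.6 rad = ON (lever leans to the box's -x end, over the green lens), 0 = upright, +0.6 rad = OFF (leans to +x, over the red lens). Weighted knob: past the middle it falls by itself to the stop on that side and rests there; about 1.5 N at the knob moves it. The bar is 12 mm thick.
- lever_tip (a point): Centre of the lever's round red knob, 32 mm in diameter, 80 mm from the pivot: 111 mm above the bench and 45 mm to the -x (ON) or +x (OFF) side of the box's middle when at rest, 125 mm high when upright.
- wash_bottle: Bystander: wash bottle with bent tube, 203 mm high; origin under it. Leave alone.
- weight_brass: Bystander: brass weight, 32 mm in diameter, 46 mm high; origin under it. Leave alone.
There are look-alikes about, which are no part of the job. Leave any purple or turquoise look-alike of the cooled_2 alone.

How it is judged:
On the way, in this order (a step that is already met when the one before it is completed fails the run):
1. the fan isolator is off (value of joint lever above 0.5 rad), for 0.2 s.
2. every cooled tin stands in the tray and both fresh tins stand on pedestals, all let go, the isolator still off (x of cooled_0 in the frame of tray between -0.045 and 0.045 m and y of cooled_0 in the frame of tray between -0.045 and 0.045 m and z of cooled_0 in the frame of tray between -0.002 and 0.012 m and angle between each of cooled_0, cooled_1, cooled_2, fresh_0, fresh_1's own z axis and vertical below 0.15 rad and x of cooled_1 in the frame of tray between -0.045 and 0.045 m and y of cooled_1 in the frame of tray between -0.045 and 0.045 m and z of cooled_1 in the frame of tray between -0.002 and 0.012 m and x of cooled_2 in the frame of tray between -0.045 and 0.045 m and y of cooled_2 in the frame of tray between -0.045 and 0.045 m and z of cooled_2 in the frame of tray between -0.002 and 0.012 m and ((horizontal distance between fresh_0 and stand_0 below 0.015 m and distance between fresh_0 and stand_0 below 0.02 m) or (horizontal distance between fresh_0 and stand_1 below 0.015 m and distance between fresh_0 and stand_1 below 0.02 m) or (horizontal distance between fresh_0 and stand_2 below 0.015 m and distance between fresh_0 and stand_2 below 0.02 m)) and ((horizontal distance between fresh_1 and stand_0 below 0.015 m and distance between fresh_1 and stand_0 below 0.02 m) or (horizontal distance between fresh_1 and stand_1 below 0.015 m and distance between fresh_1 and stand_1 below 0.02 m) or (horizontal distance between fresh_1 and stand_2 below 0.015 m and distance between fresh_1 and stand_2 below 0.02 m)) and linear speed of each of cooled_0, cooled_1, cooled_2, fresh_0, fresh_1 below 0.03 m/s and contact force between the fingers and cooled_0 below 0.05 N and contact force between the fingers and cooled_1 below 0.05 N and contact force between the fingers and cooled_2 below 0.05 N and contact force between the fingers and fresh_0 below 0.05 N and contact force between the fingers and fresh_1 below 0.05 N and value of joint lever above 0.5 rad), for 0.3 s.
3. the fan isolator is on again (value of joint lever below -0.5 rad), for 0.2 s.
At the end, for the whole second after the job is handed in: every cooled tin stands upright on the tray floor, both fresh tins stand upright within 15 mm of the centre of a pedestal (one on each), all at rest and let go, and the isolator lever is fully at ON (within 0.1 rad) (x of cooled_0 in the frame of tray between -0.045 and 0.045 m and y of cooled_0 in the frame of tray between -0.045 and 0.045 m and z of cooled_0 in the frame of tray between -0.002 and 0.012 m and angle between each of cooled_0, cooled_1, cooled_2, fresh_0, fresh_1's own z axis and vertical below 0.15 rad and x of cooled_1 in the frame of tray between -0.045 and 0.045 m and y of cooled_1 in the frame of tray between -0.045 and 0.045 m and z of cooled_1 in the frame of tray between -0.002 and 0.012 m and x of cooled_2 in the frame of tray between -0.045 and 0.045 m and y of cooled_2 in the frame of tray between -0.045 and 0.045 m and z of cooled_2 in the frame of tray between -0.002 and 0.012 m and ((horizontal distance between fresh_0 and stand_0 below 0.015 m and distance between fresh_0 and stand_0 below 0.02 m) or (horizontal distance between fresh_0 and stand_1 below 0.015 m and distance between fresh_0 and stand_1 below 0.02 m) or (horizontal distance between fresh_0 and stand_2 below 0.015 m and distance between fresh_0 and stand_2 below 0.02 m)) and ((horizontal distance between fresh_1 and stand_0 below 0.015 m and distance between fresh_1 and stand_0 below 0.02 m) or (horizontal distance between fresh_1 and stand_1 below 0.015 m and distance between fresh_1 and stand_1 below 0.02 m) or (horizontal distance between fresh_1 and stand_2 below 0.015 m and distance between fresh_1 and stand_2 below 0.02 m)) and linear speed of each of cooled_0, cooled_1, cooled_2, fresh_0, fresh_1 below 0.03 m/s and contact force between the fingers and cooled_0 below 0.05 N and contact force between the fingers and cooled_1 below 0.05 N and contact force between the fingers and cooled_2 below 0.05 N and contact force between the fingers and fresh_0 below 0.05 N and contact force between the fingers and fresh_1 below 0.05 N and value of joint lever below -0.5 rad); the robot touches nothing.
It fails at once if the fingers touch a tin while the isolator is not off (value of joint lever below 0.4 rad and (contact force between the fingers and cooled_0 above 1 N or contact force between the fingers and cooled_1 above 1 N or contact force between the fingers and cooled_2 above 1 N or contact force between the fingers and fresh_0 above 1 N or contact force between the fingers and fresh_1 above 1 N)).
It fails at once if a tin is dropped from a height (falls faster than 1.2 m/s) ((linear speed of cooled_0 above 1.2 m/s and contact force between the fingers and cooled_0 below 0.05 N) or (linear speed of cooled_1 above 1.2 m/s and contact force between the fingers and cooled_1 below 0.05 N) or (linear speed of cooled_2 above 1.2 m/s and contact force between the fingers and cooled_2 below 0.05 N) or (linear speed of fresh_0 above 1.2 m/s and contact force between the fingers and fresh_0 below 0.05 N) or (linear speed of fresh_1 above 1.2 m/s and contact force between the fingers and fresh_1 below 0.05 N)).
It fails at once if a bystander is moved more than 5 cm or knocked over (distance of any of wash_bottle, weight_brass from where it was at the start of the episode above 0.05 m or angle between any of wash_bottle, weight_brass's own z axis and vertical above 0.6 rad).
Of cooled_0, cooled_1, cooled_2 only 2 to 3 are there at a start; the rules pass over those that are not, and their reading is None.
At some moment in a run one of tray may be knocked a few centimetres aside while the robot is not near it.
It also fails if it takes over 210 s, if anything falls off the work surface, if the arm or the gripper's body presses on something with over 40 N, if the wrist force passes 120 N, or if a joint passes its speed limit or range.

## Working session

There is one attempt and no reset: what is moved stays moved. The work goes in short steps, Python scripts to look and compute and a tool call to move; the robot and the scene stay as the last step left them, time stands still between calls to the robot, and variables do not carry over. Pictures are saved under pics/ and viewed, about 12 in all and at most 16, crops included, and the job is handed in when it is done.

Besides the shell and the picture viewer there is one more tool, called after "Request:" by a JSON object that holds its "op" and its "data". step_arm: Moves the arm, as the interface text tells. Its arguments: {"type":"object","properties":{"commands":{"type":"array"},"force":{"type":"number"}},"required":["commands"]}

```bash
ls; mkdir -p pics
cat > h.py <<'E'
import numpy as np, cv2
from plant import telemetry, read_camera, camera_params, robot
from scipy.spatial.transform import Rotation as R
def snap(n,f):
    im=read_camera(n); cv2.imwrite('pics/'+f,im[:,:,::-1]); return im
def ray(p,uv,fish=False):
    K=np.array(p['mtx']);Rm=cv2.Rodrigues(np.array(p['rvec'],float))[0];t=np.array(p['tvec'],float).ravel()
    x=(uv[0]-K[0,2])/K[0,0];y=(uv[1]-K[1,2])/K[1,1]
    if fish:
        th=np.hypot(x,y); s=np.sin(th)/max(th,1e-9); d=np.array([x*s,y*s,np.cos(th)])
    else: d=np.array([x,y,1.])
    return -Rm.T@t, Rm.T@d
def onz(p,uv,z,fish=False):
    c,d=ray(p,uv,fish); return c+d*(z-c[2])/d[2]
E
python3 - <<'E'
from h import *
s=telemetry.read_state();print(s)
for n in('scene','side','wrist'):
    p=camera_params(n);print(n,p, ray(p,(256,192))); snap(n,n+'0.png')
a=cv2.imread('pics/scene0.png');cv2.imwrite('pics/scene0b.png',cv2.resize(a,(800,600)))
E
```

```text
pics
{'t': 0.0, 'q': array([-1.24441080e+00,  1.31194231e-01,  1.48927772e+00, -5.33581688e-06,
        1.52298444e+00, -8.54157982e-02]), 'dq': array([ 0.00032157, -0.00065584, -0.00126601, -0.00202787, -0.00069874,
        0.00052741]), 'joint_torque': array([ 4.08793712e-03, -5.59840715e+01, -4.91755521e+01,  7.70127657e-02,
        3.52830626e-02, -1.38209848e-04]), 'tool_pos': array([ 0.24003379, -0.54944339,  0.3016684 ]), 'orientation': array([ 1.99513576,  0.41863944, -1.99560317]), 'force': array([-0.20830022, -0.85500515,  0.51785858]), 'wrist_torque': array([0.00065831, 0.02047171, 0.05090404]), 'opening': 0.09275751647907257}
scene {'mtx': array([[488.64649687,   0.        , 256.89689905],
       [  0.        , 488.64649687, 191.56470213],
       [  0.        ,   0.        ,   1.        ]]), 'rvec': array([ 0.57396552, -2.3819611 ,  1.57287346]), 'tvec': array([0.55186773, 0.18399905, 1.16560466])} (array([0.06847039, 1.14406725, 0.61924939]), array([ 0.39820503, -0.82620206, -0.39853115]))
side {'mtx': array([[358.02261398,   0.        , 257.71343747],
       [  0.        , 358.02261398, 195.04256976],
       [  0.        ,   0.        ,   1.        ]]), 'rvec': array([ 2.26100902,  1.39161068, -0.36930856]), 'tvec': array([-0.34934974, -0.32818981,  1.42255219])} (array([ 1.05256587, -0.15582706,  1.05888222]), array([-0.4599765 ,  0.23870627, -0.85529881]))
wrist {'mtx': array([[297.31863964,   0.        , 257.09255739],
       [  0.        , 297.31863964, 189.41938967],
       [  0.        ,   0.        ,   1.        ]]), 'rvec': array([-2.42043261,  1.58586104,  0.22972191]), 'tvec': array([-0.59969969, -0.03266135,  0.3921379 ])} (array([ 0.31236013, -0.51844689,  0.38486697]), array([-0.26842657, -0.11194228, -0.95682022]))
```

View pics/scene0b.png

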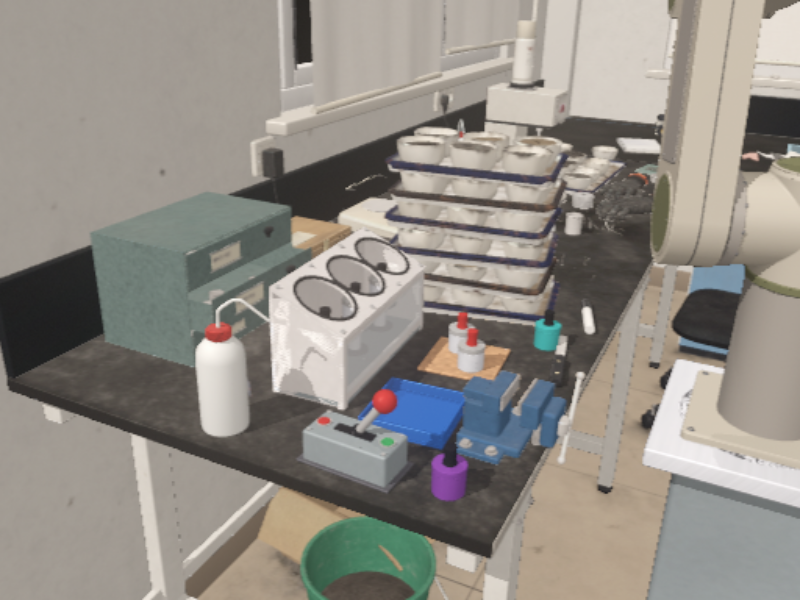

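View pics/side0.png

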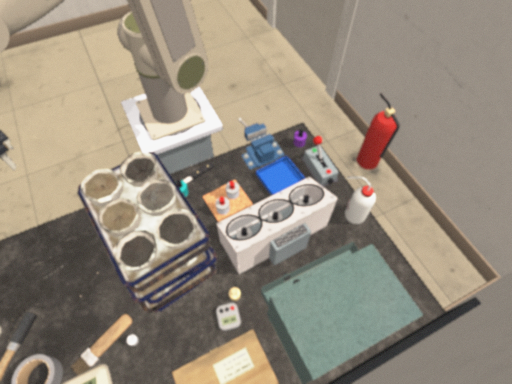

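The scene view (scaled to 800x600) shows the cabinet at (345,320), tray (410,410), isolator (355,440) with its red lever knob (384,401), mat (465,360) and red knobs (462,320) and (472,337). The purple (449,475) and turquoise (547,333) look-alikes also show. In the side view the ports are at about (243,227), (277,210) and (308,195). Next is a close crop.

Run:
```python
from h import *
a=cv2.imread('pics/side0.png')[110:270,190:390];cv2.imwrite('pics/side0c.png',cv2.resize(a,(800,640)[:2] if 0 else (750,600),interpolation=cv2.INTER_CUBIC))
im={n:cv2.imread(f'pics/{n}0.png') for n in('scene','side')}
def blobs(n,lo,hi,mn=8,lo2=None,hi2=None):
    h=cv2.cvtColor(im[n],cv2.COLOR_BGR2HSV);m=cv2.inRange(h,lo,hi)
    if lo2: m|=cv2.inRange(h,lo2,hi2)
    k,l,s,c=cv2.connectedComponentsWithStats(m)
    return [(c[i].round(1).tolist(),s[i].tolist()) for i in range(1,k) if s[i][4]>=mn]
for n in im:
    print(n,'red',blobs(n,(0,150,90),(8,255,255),8,(172,150,90),(180,255,255)))
    print(n,'blue',blobs(n,(108,180,80),(118,255,255),80))
```

```text
scene red [([295.5, 204.5], [293, 200, 6, 10, 54]), ([139.6, 212.9], [132, 207, 16, 12, 138]), ([301.9, 215.5], [299, 211, 7, 10, 55]), ([245.8, 256.2], [239, 249, 15, 16, 177]), ([206.9, 268.7], [204, 267, 7, 4, 23])]
scene blue []
side red [([376.1, 140.1], [357, 112, 40, 57, 1201]), ([317.2, 139.7], [313, 136, 9, 8, 54]), ([231.5, 184.0], [230, 181, 4, 7, 24]), ([366.7, 191.1], [362, 186, 11, 10, 62]), ([221.4, 199.5], [220, 196, 4, 8, 28])]
side blue [([278.8, 174.9], [257, 158, 46, 35, 884])]
```

View pics/side0c.png

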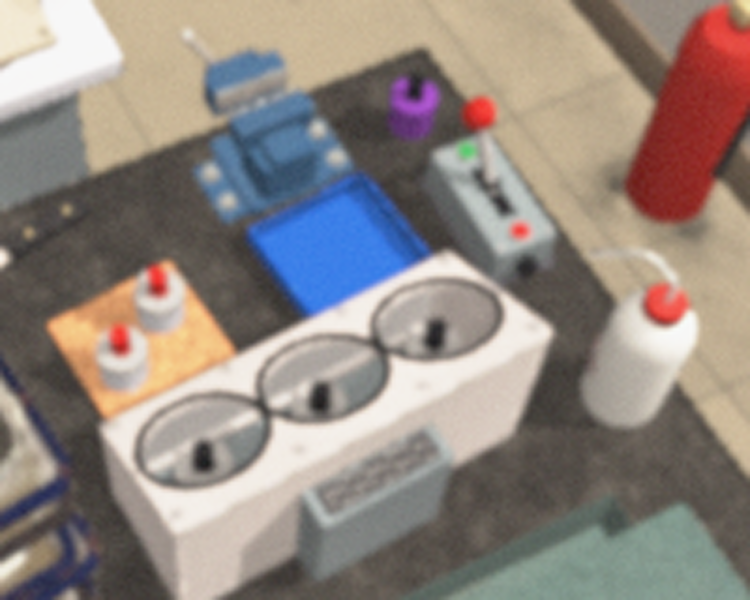

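View pics/wrist0.png

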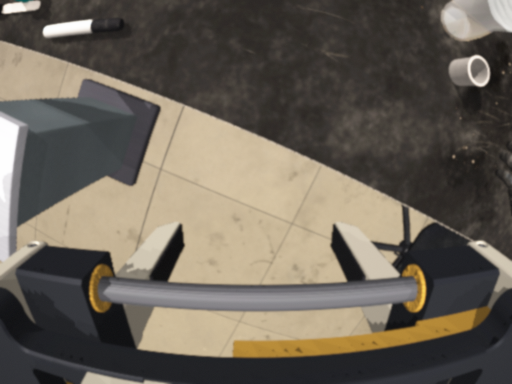

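The crop shows a black knob in each of the three ports, at side px (244,232), (275,216) and (306,199). So there are three cooled tins. The purple tin (300,138) and the turquoise tin are not targets, and neither are the extinguisher or the bottle cap (367,191). The lever knob is at (317,140), over the green lens, so the fan is on.

```bash
cat >> h.py <<'E'
def tri(p1,u1,p2,u2):
    c1,d1=ray(p1,u1);c2,d2=ray(p2,u2)
    A=np.c_[d1,-d2];s=np.linalg.lstsq(A,c2-c1,rcond=None)[0]
    a=c1+s[0]*d1;b=c2+s[1]*d2
    return (a+b)/2,np.linalg.norm(a-b)
E
python3 - <<'E'
from h import *
np.set_printoptions(precision=4,suppress=True)
S=camera_params('scene');D=camera_params('side')
for n,a,b in (('f_a',(295.5,204.5),(221.4,199.5)),('f_b',(301.9,215.5),(231.5,184)),('lever',(245.8,256.2),(317.2,139.7)),('offlens',(206.9,268.7),(328.7,171.5)),('bottlecap',(139.6,212.9),(366.7,191.1))):
    print(n,tri(S,a,D,b))
for u in((244.4,231.9),(275.3,215.6),(306,198.8)): print('cooled',onz(D,u,.127))
c=lambda x,y:(190+x/3.75,110+y/3.75)
print('onlens',onz(D,c(467,150),.049),'off',onz(D,c(520,231),.049))
for q in((106,421),(447,252),(553,326),(180,532)): print('cab corners',onz(D,c(*q),.12),onz(D,c(*q),.178))
for q in((248,233),(360,175),(428,252)): print('tray',onz(D,c(*q),.022))
for q in((48,326),(168,262),(232,350),(107,414)): print('mat',onz(D,c(*q),.006))
h=cv2.cvtColor(cv2.imread('pics/scene0.png'),cv2.COLOR_BGR2HSV);m=cv2.inRange(h,(105,150,60),(120,255,255))
k,l,s,cc=cv2.connectedComponentsWithStats(m);i=1+np.argmax(s[1:,4]);print(s[i],cc[i])
cv2.imwrite('pics/sc.png',cv2.resize(cv2.imread('pics/scene0.png')[180:340,180:380],(750,600),interpolation=cv2.INTER_CUBIC))
E
```

```text
f_a (array([0.4932, 0.0109, 0.062 ]), np.float64(0.00267886325157992))
f_b (array([0.4536, 0.0647, 0.0614]), np.float64(0.0024031816185394956))
lever (array([0.4509, 0.3888, 0.1109]), np.float64(0.001266641915416713))
offlens (array([0.5473, 0.3847, 0.0499]), np.float64(0.0016642861564259766))
bottlecap (array([0.7084, 0.3953, 0.1491]), np.float64(1.7547656366488237e-05))
cooled [0.6554 0.0147 0.127 ]
cooled [0.6489 0.1184 0.127 ]
cooled [0.6402 0.2282 0.127 ]
onlens [0.4467 0.3908 0.049 ] off [0.5479 0.3853 0.049 ]
cab corners [ 0.5905 -0.0387  0.12  ] [ 0.619  -0.0459  0.178 ]
cab corners [0.574  0.2806 0.12  ] [0.6035 0.2537 0.178 ]
cab corners [0.6745 0.3205 0.12  ] [0.6978 0.2911 0.178 ]
cab corners [ 0.6993 -0.0266  0.12  ] [ 0.7211 -0.0346  0.178 ]
tray [0.4225 0.1707 0.022 ]
tray [0.4105 0.2973 0.022 ]
tray [0.5161 0.3104 0.022 ]
mat [ 0.4228 -0.0328  0.006 ]
mat [0.4087 0.094  0.006 ]
mat [0.52   0.1054 0.006 ]
mat [ 0.5285 -0.0209  0.006 ]
[ 239  242   58   45 1552] [271.143  264.1018]
```

View pics/sc.png

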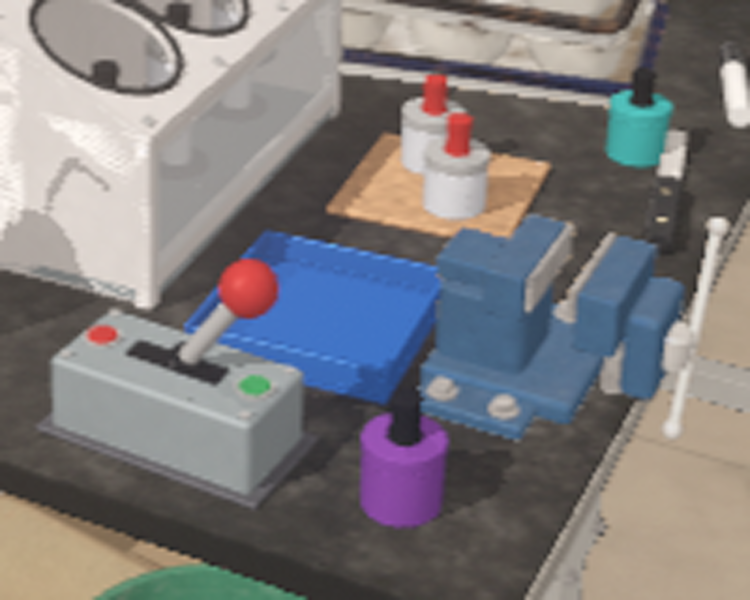

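Measured points:
- **Lever:** the tip is at z 0.111, as specified.
- **Port and mat tins:** spacings and knob heights fit.

Next I check the obstacles (stack, vise, bottle tube, look-alikes) and the tool axes.

```bash
cat >> h.py <<'E'
np.set_printoptions(precision=4,suppress=True)
def plan(xyz,yaw=None):
    """shift (mm) and turn in tool axes to reach TCP xyz, tool down, jaw axis at yaw (rad, mod pi) from world x"""
    s=telemetry.read_state();Q=R.from_rotvec(s['orientation']);M=Q.as_matrix()
    d=1000*M.T@(np.array(xyz)-s['tool_pos']); w=np.zeros(3)
    if yaw is not None:
        best=None
        for k in(0,np.pi):
            y=np.array([np.cos(yaw+k),np.sin(yaw+k),0]);x=np.array([0,0,-1.])
            T=np.c_[x,y,np.cross(x,y)]; r=R.from_matrix(M.T@T).as_rotvec()
            if best is None or np.linalg.norm(r)<np.linalg.norm(best): best=r
        w=best
    print('pos',s['tool_pos'],'jaw',M[:,1],'q',s['q'],'t',round(s['t'],2),'open',round(s['opening']*1e3,1),'F',s['force'])
    print('xyz',d.round(1),'turn',w.round(3)); return d,w
E
python3 - <<'E'
from h import *
S=camera_params('scene');D=camera_params('side')
c=lambda x,y:(190+x/3.75,110+y/3.75); e=lambda x,y:(180+x/3.75,180+y/3.75)
print('tube tip',tri(S,(174,206),D,c(595,252)))
print('purple',tri(S,e(405,385),D,c(414,82)))
print('turq knob',onz(S,e(645,70),.07))
for q in((80,200),(150,153),(213,262),(135,300)): print('stack z.33',onz(D,q,.33))
print('vise top L',onz(S,e(455,237),.09), tri(S,e(572,230),D,c(312,115)))
for q in((205,170),(230,218),(350,160)): print('vise base',onz(D,c(*q),.02))
plan((0.4,0,.35),np.pi/2)
E
```

```text
tube tip (array([0.6465, 0.3625, 0.166 ]), np.float64(0.009739499449363387))
purple (array([0.364 , 0.3773, 0.0683]), np.float64(0.002811966470450212))
turq knob [ 0.3649 -0.0834  0.07  ]
stack z.33 [ 0.4962 -0.3298  0.33  ]
stack z.33 [ 0.4371 -0.1407  0.33  ]
stack z.33 [ 0.7751 -0.1128  0.33  ]
stack z.33 [ 0.7783 -0.2843  0.33  ]
vise top L [0.385  0.2512 0.09  ] (array([0.3435, 0.2513, 0.0945]), np.float64(0.05992229279059854))
vise base [0.3373 0.1673 0.02  ]
vise base [0.3985 0.1638 0.02  ]
vise base [0.3891 0.2983 0.02  ]
pos [ 0.2401 -0.5495  0.3019] jaw [ 0.4002 -0.9164 -0.0015] q [-1.2444  0.131   1.489   0.      1.523  -0.0854] t 0.15 open 93.0 F [0.0112 0.29   0.1463]
xyz [ -47.4 -439.6 -366.5] turn [0.412 0.    0.001]
```

Request:
{"op": "step_arm", "data": {"commands": [{"xyz": [-60, 0, 0], "turn": [0, 0, 0], "grip": 20}, {"xyz": [-120, 0, 0], "turn": [0, 0, 0], "grip": 0}, {"xyz": [-150, 0, 0], "turn": [0, 0, 0], "grip": 0}, {"xyz": [-150, -440, -366], "turn": [0.412, 0, 0], "grip": 0}, {"xyz": [-150, -440, -366], "turn": [0.412, 0, 0], "grip": 0}, {"xyz": [-150, -440, -366], "turn": [0.412, 0, 0], "grip": 0}, {"xyz": [-150, -440, -366], "turn": [0.412, 0, 0], "grip": 0}, {"xyz": [-150, -440, -366], "turn": [0.412, 0, 0], "grip": 0}, {"xyz": [-150, -440, -366], "turn": [0.412, 0, 0], "grip": 0}, {"xyz": [-150, -440, -366], "turn": [0.412, 0, 0], "grip": 0}, {"xyz": [-150, -440, -366], "turn": [0.412, 0, 0], "grip": 0}, {"xyz": [-150, -440, -366], "turn": [0.412, 0, 0], "grip": 0}]}}

```text
t: 1.65
tool_pos: [0.3967, -0.0075, 0.4527]
orientation: [-2.222, 0.001, 2.221]
force: [1.1, -0.4, -0.0]
opening: 0.0004
```

```bash
python3 -c "
from h import *
plan((0.405,0.39,.30),np.pi/2-.04)"
```

```text
pos [ 0.3967 -0.0075  0.4527] jaw [-0.0004 -1.      0.0001] q [-0.1483 -0.4354  1.727  -0.0001  1.8494  1.4229] t 1.65 open 0.4 F [ 1.106  -0.4256 -0.0374]
xyz [ 152.6 -397.6   -8.1] turn [ 0.04  -0.001 -0.   ]
```

Request:
{"op": "step_arm", "data": {"commands": [{"xyz": [0, -398, -8], "turn": [0.04, 0, 0], "grip": 0}, {"xyz": [0, -398, -8], "turn": [0.04, 0, 0], "grip": 0}, {"xyz": [0, -398, -8], "turn": [0.04, 0, 0], "grip": 0}, {"xyz": [0, -398, -8], "turn": [0.04, 0, 0], "grip": 0}, {"xyz": [0, -398, -8], "turn": [0.04, 0, 0], "grip": 0}, {"xyz": [0, -398, -8], "turn": [0.04, 0, 0], "grip": 0}, {"xyz": [0, -398, -8], "turn": [0.04, 0, 0], "grip": 0}, {"xyz": [0, -398, -8], "turn": [0.04, 0, 0], "grip": 0}, {"xyz": [150, -398, -8], "turn": [0.04, 0, 0], "grip": 0}, {"xyz": [150, -398, -8], "turn": [0.04, 0, 0], "grip": 0}, {"xyz": [150, -398, -8], "turn": [0.04, 0, 0], "grip": 0}, {"xyz": [150, -398, -8], "turn": [0.04, 0, 0], "grip": 0}]}}

```text
t: 3.15
tool_pos: [0.4041, 0.3865, 0.3002]
orientation: [-2.198, 0.049, 2.206]
force: [1.1, 0.1, 0.4]
opening: 0.0004
```

```bash
python3 -c "
from h import *
plan((0.412,0.390,.185),np.pi/2-.04)
snap('wrist','w1.png')"
```

```text
pos [0.4041 0.3865 0.3002] jaw [-0.0413 -0.9991  0.0036] q [ 0.6716  0.0255  1.6032 -0.0003  1.518   2.2838] t 3.15 open 0.4 F [1.1171 0.122  0.4238]
xyz [115.2  -4.2  -8.2] turn [-0.001  0.004 -0.004]
```

View pics/w1.png

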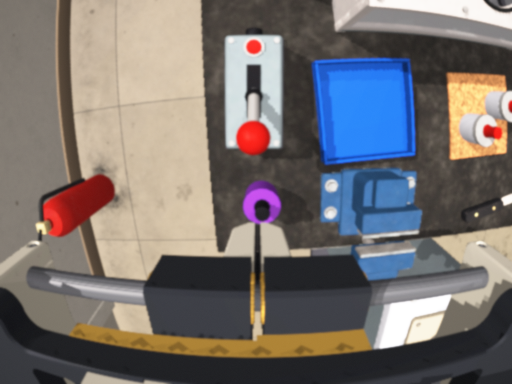

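The wrist view shows the lever knob (253,137) ahead of the closed fingers (262,235), with the purple tin below them. I descend behind the knob and push towards +x.

Request:
{"op": "step_arm", "data": {"commands": [{"xyz": [60, -4, -8], "turn": [0, 0, 0], "grip": 0}, {"xyz": [115, -4, -8], "turn": [0, 0, 0], "grip": 0}, {"xyz": [115, -4, -8], "turn": [0, 0, 0], "grip": 0}, {"xyz": [115, -4, -25], "turn": [0, 0, 0], "grip": 0}, {"xyz": [115, -4, -40], "turn": [0, 0, 0], "grip": 0}, {"xyz": [115, -3, -55], "turn": [0, 0, 0], "grip": 0}, {"xyz": [115, -2, -70], "turn": [0, 0, 0], "grip": 0}, {"xyz": [115, -1, -83], "turn": [0, 0, 0], "grip": 0}, {"xyz": [115, 0, -95], "turn": [0, 0, 0], "grip": 0}, {"xyz": [115, 0, -105], "turn": [0, 0, 0], "grip": 0}, {"xyz": [115, 0, -105], "turn": [0, 0, 0], "grip": 0}, {"xyz": [115, 0, -105], "turn": [0, 0, 0], "grip": 0}]}}

```text
t: 4.7
tool_pos: [0.5094, 0.3843, 0.1876]
orientation: [-2.201, 0.044, 2.202]
force: [0.0, -0.8, -1.1]
opening: 0.0002
```

Request:
{"op": "step_arm", "data": {"commands": [{"xyz": [0, 0, 15], "turn": [0, 0, 0], "grip": 0}, {"xyz": [-60, 0, 30], "turn": [0, 0, 0], "grip": 0}, {"xyz": [-120, 0, 30], "turn": [0, 0, 0], "grip": 0}, {"xyz": [-180, 0, 30], "turn": [0, 0, 0], "grip": 0}, {"xyz": [-180, 0, 30], "turn": [0, 0, 0], "grip": 40}, {"xyz": [-180, 0, 30], "turn": [0, 0, 0], "grip": 40}]}}

```text
t: 5.45
tool_pos: [0.4788, 0.3856, 0.3676]
orientation: [-2.201, 0.043, 2.201]
force: [0.9, -0.8, -1.0]
opening: 0.0155
```

```bash
python3 -c "
from h import *
plan((0.52,0.1,.40),np.pi/2+.06)
snap('wrist','w2.png')
im=snap('side','s2.png');D=camera_params('side')
h=cv2.cvtColor(im,cv2.COLOR_RGB2HSV);m=cv2.inRange(h,(0,150,90),(8,255,255))|cv2.inRange(h,(172,150,90),(180,255,255))
k,l,s,c=cv2.connectedComponentsWithStats(m)
for i in range(1,k):
  if s[i][4]>15: print(c[i],s[i][4],onz(D,c[i],.111))
"
```

```text
pos [0.4788 0.3856 0.3676] jaw [-0.0395 -0.9992 -0.0002] q [0.5946 0.1529 1.3464 0.0001 1.6421 2.2049] t 5.45 open 15.5 F [ 0.9035 -0.7883 -0.9989]
xyz [-32.4 283.8 -52.4] turn [-0.1 -0.   0. ]
[376.1168 140.1443] 1199 [0.5415 0.5675 0.111 ]
[331.3962 159.3774] 53 [0.5418 0.3865 0.111 ]
[231.5 184. ] 24 [0.4823 0.0533 0.111 ]
[366.75   191.0312] 64 [0.6939 0.4186 0.111 ]
[221.3846 199.4231] 26 [0.5192 0.0022 0.111 ]
```

View pics/w2.png

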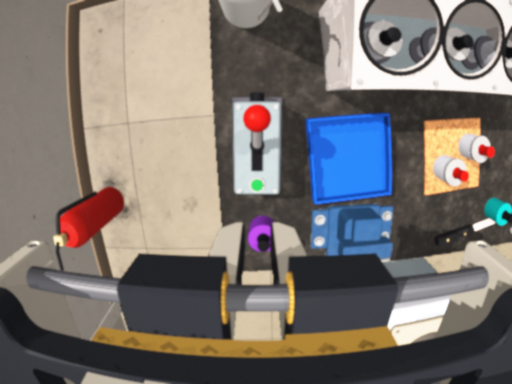

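The lever is OFF: its knob is at (257,117), over the red lens, and ray-cast to x 0.542. I move over the cabinet for a close measurement.

Request:
{"op": "step_arm", "data": {"commands": [{"xyz": [-32, 264, -90], "turn": [-0.1, 0, 0], "grip": 40}, {"xyz": [-32, 264, -90], "turn": [-0.1, 0, 0], "grip": 40}, {"xyz": [-32, 264, -90], "turn": [-0.1, 0, 0], "grip": 40}, {"xyz": [-32, 264, -90], "turn": [-0.1, 0, 0], "grip": 40}, {"xyz": [-32, 264, -90], "turn": [-0.1, 0, 0], "grip": 40}, {"xyz": [-32, 264, -90], "turn": [-0.1, 0, 0], "grip": 40}, {"xyz": [-32, 264, -90], "turn": [-0.1, 0, 0], "grip": 40}, {"xyz": [-32, 264, -90], "turn": [-0.1, 0, 0], "grip": 40}]}}

```text
t: 6.55
tool_pos: [0.5586, 0.1193, 0.3989]
orientation: [2.189, 0.068, -2.192]
force: [-0.4, 0.8, 0.7]
opening: 0.0401
```

```bash
python3 -c "
from h import *
plan((0.64,0.228,.30),np.pi/2+.06)
W=camera_params('wrist');im=snap('wrist','w3.png')
print(ray(W,(256,190),True))
h=cv2.cvtColor(im,cv2.COLOR_RGB2HSV)
m=cv2.inRange(h,(0,0,0),(180,255,45));k,l,s,c=cv2.connectedComponentsWithStats(m)
for i in range(1,k):
  if 60<s[i][4]<3000 and c[i][1]<230: print('dark',c[i].round(1),s[i],onz(W,c[i],.127,True))
m=cv2.inRange(h,(108,180,80),(118,255,255))
cs=max(cv2.findContours(m,0,2)[0],key=cv2.contourArea);print('tray area',cv2.contourArea(cs))
m=cv2.inRange(h,(0,150,90),(8,255,255))|cv2.inRange(h,(172,150,90),(180,255,255));k,l,s,c=cv2.connectedComponentsWithStats(m)
for i in range(1,k):
  if s[i][4]>40: print('red',c[i].round(1),s[i],onz(W,c[i],.063,True))
"
```

```text
pos [0.5586 0.1193 0.3989] jaw [ 0.0615 -0.9981 -0.0002] q [0.1205 0.0338 1.4167 0.0003 1.6925 1.6298] t 6.55 open 40.1 F [-0.351   0.7587  0.703 ]
xyz [  98.8 -103.5  -88.1] turn [0.002 0.001 0.   ]
(array([0.6374, 0.1237, 0.4819]), array([-0.2852, -0.014 , -0.9584]))
dark [256.8  81.6] [ 126   52  271   78 1045] [0.664  0.1255 0.127 ]
dark [421.9 130.8] [413  84  15 107 510] [ 0.6265 -0.0957  0.127 ]
dark [480.7 137.9] [476  86  11  92 503] [ 0.6315 -0.2071  0.127 ]
dark [263.4  96.1] [257  90  13  13 128] [0.6472 0.1167 0.127 ]
dark [173.2  99.3] [165  93  16  13 158] [0.6396 0.225  0.127 ]
dark [348.4  99.8] [340  94  18  13 180] [0.6524 0.0136 0.127 ]
dark [396.7 157.1] [394 128   7  53 196] [ 0.5875 -0.062   0.127 ]
dark [414.6 167.1] [410 133  10  68 278] [ 0.5767 -0.0925  0.127 ]
dark [103.4 142.2] [ 98 138  11   9  80] [0.585  0.3225 0.127 ]
dark [456.2 165.4] [453 139   7  50  87] [ 0.5856 -0.1659  0.127 ]
dark [134.7 162.5] [127 150  14  24  99] [0.5592 0.2767 0.127 ]
dark [286.7 161.2] [ 197  151  183   27 2178] [0.5706 0.0833 0.127 ]
dark [504.8 210.8] [495 150  17 103 4
[... 251 characters left out ...]
8  39  21  95] [0.498  0.4769 0.127 ]
dark [424.2 223.2] [420 194   9  59 250] [ 0.496  -0.1289  0.127 ]
dark [141.2 213.1] [134 200  13  28 163] [0.4899 0.2712 0.127 ]
dark [446.6 222.3] [442 202   9  46  61] [ 0.4981 -0.1717  0.127 ]
dark [449.6 227.4] [443 204  13  57 117] [ 0.4898 -0.1809  0.127 ]
tray area 5242.5
red [51.4 50.6] [ 39  38  25  26 462] [0.7306 0.4675 0.063 ]
red [ 94.7 158.2] [ 91 154   8   9  54] [0.5498 0.3763 0.063 ]
red [ 74.6 169.7] [ 65 160  20  20 312] [0.5296 0.4189 0.063 ]
red [ 41.9 209.3] [  11  184   65   52 1870] [0.4517 0.5092 0.063 ]
red [327.3 205. ] [321 198  14  15 142] [0.4955 0.0079 0.063 ]
red [288.4 226.4] [285 220   8  15  91] [0.4574 0.0644 0.063 ]
```

View pics/w3.png

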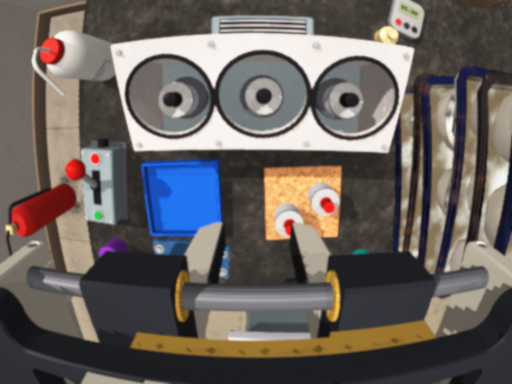

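All three ports hold centred black-knobbed tins, at (173,99), (263,96) and (348,99). The side and wrist estimates agree within 3 mm. I pick port 2 first.

Request:
{"op": "step_arm", "data": {"commands": [{"xyz": [0, -102, -88], "turn": [0, 0, 0], "grip": 38}, {"xyz": [0, -102, -88], "turn": [0, 0, 0], "grip": 38}, {"xyz": [60, -102, -88], "turn": [0, 0, 0], "grip": 38}, {"xyz": [99, -102, -88], "turn": [0, 0, 0], "grip": 38}, {"xyz": [99, -102, -88], "turn": [0, 0, 0], "grip": 38}, {"xyz": [99, -102, -88], "turn": [0, 0, 0], "grip": 38}]}}

```text
t: 7.35
tool_pos: [0.6411, 0.2257, 0.3029]
orientation: [2.193, 0.067, -2.189]
force: [0.9, -0.1, 0.9]
opening: 0.0384
```

```bash
cat >> h.py <<'E'
def tray(save):
    W=camera_params('wrist');im=snap('wrist',save);h=cv2.cvtColor(im,cv2.COLOR_RGB2HSV)
    m=cv2.inRange(h,(108,180,80),(118,255,255))
    c=max(cv2.findContours(m,0,2)[0],key=cv2.contourArea)[:,0]
    P=np.array([onz(W,u,.022,True)[:2] for u in c],np.float32)
    r=cv2.minAreaRect(P*1000);print('tray',r,c.min(0),c.max(0));return r
E
python3 -c "
from h import *
plan((0.640,0.2265,.202),np.pi/2+.06)
tray('w4.png')
"
```

```text
pos [0.6411 0.2257 0.3029] jaw [ 0.0603 -0.9982 -0.0005] q [0.263  0.3443 1.2404 0.     1.5547 1.7735] t 7.35 open 38.4 F [ 0.9341 -0.0513  0.9036]
xyz [100.9  -0.9   1.3] turn [ 0.    -0.002  0.   ]
tray ((493.42144775390625, 223.7767333984375), (48.639923095703125, 96.05258178710938), 2.00575852394104) [219 255] [285 284]
```

Request:
{"op": "step_arm", "data": {"commands": [{"xyz": [50, -1, 1], "turn": [0, 0, 0], "grip": 38}, {"xyz": [85, -1, 1], "turn": [0, 0, 0], "grip": 38}, {"xyz": [101, -1, 1], "turn": [0, 0, 0], "grip": 38}, {"xyz": [101, -1, 1], "turn": [0, 0, 0], "grip": 38}, {"xyz": [101, -1, 1], "turn": [0, 0, 0], "grip": 12}, {"xyz": [101, -1, 1], "turn": [0, 0, 0], "grip": 12}, {"xyz": [101, -1, 1], "turn": [0, 0, 0], "grip": 12}, {"xyz": [101, -1, 1], "turn": [0, 0, 0], "grip": 12}, {"xyz": [101, -1, 1], "turn": [0, 0, 0], "grip": 12}], "force": 20}}

```text
t: 8.52
tool_pos: [0.6404, 0.2263, 0.2013]
orientation: [2.194, 0.066, -2.189]
force: [1.1, 0.9, 6.8]
opening: 0.0178
```

Request:
{"op": "step_arm", "data": {"commands": [{"xyz": [-20, 0, 0], "turn": [0, 0, 0], "grip": 12}, {"xyz": [-60, 0, 0], "turn": [0, 0, 0], "grip": 12}, {"xyz": [-110, 0, 0], "turn": [0, 0, 0], "grip": 12}, {"xyz": [-145, 0, 0], "turn": [0, 0, 0], "grip": 12}, {"xyz": [-145, 0, 0], "turn": [0, 0, 0], "grip": 12}, {"xyz": [-145, 0, 50], "turn": [0, 0, 0], "grip": 12}, {"xyz": [-145, 0, 110], "turn": [0, 0, 0], "grip": 12}, {"xyz": [-145, 0, 170], "turn": [0, 0, 0], "grip": 12}, {"xyz": [-145, 0, 220], "turn": [0, 0, 0], "grip": 12}, {"xyz": [-145, 0, 220], "turn": [0, 0, 0], "grip": 12}, {"xyz": [-145, 0, 220], "turn": [0, 0, 0], "grip": 12}]}}

```text
t: 9.9
tool_pos: [0.4201, 0.2128, 0.3441]
orientation: [2.19, 0.065, -2.191]
force: [-0.8, 0.0, -2.1]
opening: 0.0176
```

```bash
python3 -c "
from h import *
tray('w5.png'); D=camera_params('side');im=snap('side','s5.png')
h=cv2.cvtColor(im,cv2.COLOR_RGB2HSV);m=cv2.inRange(h,(108,180,80),(118,255,255))
c=max(cv2.findContours(m,0,2)[0],key=cv2.contourArea)[:,0]
print(cv2.minAreaRect(np.array([onz(D,u,.022)[:2]*1000 for u in c],np.float32)))
plan((0.51,0.21,.30),np.pi/2+.06)
"
```

```text
tray ((474.7436218261719, 240.5367889404297), (130.666015625, 131.33944702148438), 4.437629222869873) [190  73] [287 168]
((466.3702087402344, 237.67938232421875), (106.00369262695312, 128.88978576660156), 5.104197978973389)
pos [0.4208 0.2128 0.3443] jaw [ 0.0594 -0.9982  0.0003] q [ 0.3595 -0.2364  1.7669 -0.0001  1.6117  1.8709] t 10.0 open 17.4 F [ 0.6879 -0.3538 -0.3321]
xyz [ 44.3   8.1 -88.8] turn [-0.001  0.001 -0.   ]
```

View pics/w5.png

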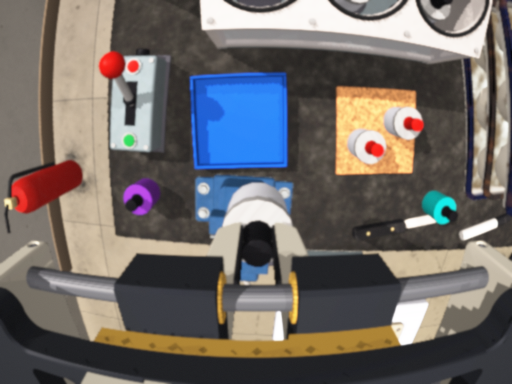

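The tray is fully seen at (239,120). It fits 131x131 mm, centred at (0.475, 0.2405). The tin hangs upright below the gripper. I place it in the tray's (+x,-y) slot.

Request:
{"op": "step_arm", "data": {"commands": [{"xyz": [0, 4, -50], "turn": [0, 0, 0], "grip": 12}, {"xyz": [40, 4, -84], "turn": [0, 0, 0], "grip": 12}, {"xyz": [90, 4, -84], "turn": [0, 0, 0], "grip": 12}, {"xyz": [140, 4, -84], "turn": [0, 0, 0], "grip": 12}, {"xyz": [180, 4, -84], "turn": [0, 0, 0], "grip": 12}, {"xyz": [198, 4, -84], "turn": [0, 0, 0], "grip": 12}, {"xyz": [204, 4, -84], "turn": [0, 0, 0], "grip": 12}, {"xyz": [207, 4, -84], "turn": [0, 0, 0], "grip": 12}, {"xyz": [208, 4, -84], "turn": [0, 0, 0], "grip": 12}, {"xyz": [208, 4, -84], "turn": [0, 0, 0], "grip": 12}]}}

```text
t: 11.25
tool_pos: [0.5049, 0.2141, 0.138]
orientation: [2.193, 0.066, -2.189]
force: [0.1, 0.1, -0.4]
opening: 0.0177
```

Request:
{"op": "step_arm", "data": {"commands": [{"xyz": [2, 0, 0], "turn": [0, 0, 0], "grip": 12}, {"xyz": [3, 0, 0], "turn": [0, 0, 0], "grip": 12}, {"xyz": [3, 0, 0], "turn": [0, 0, 0], "grip": 12}, {"xyz": [3, 0, 0], "turn": [0, 0, 0], "grip": 36}, {"xyz": [3, 0, 0], "turn": [0, 0, 0], "grip": 36}, {"xyz": [3, 0, 0], "turn": [0, 0, 0], "grip": 36}, {"xyz": [-20, 0, 0], "turn": [0, 0, 0], "grip": 36}, {"xyz": [-75, 0, 0], "turn": [0, 0, 0], "grip": 36}, {"xyz": [-130, 0, 0], "turn": [0, 0, 0], "grip": 36}, {"xyz": [-180, 0, 0], "turn": [0, 0, 0], "grip": 36}, {"xyz": [-180, 0, 0], "turn": [0, 0, 0], "grip": 36}]}}

```text
t: 12.62
tool_pos: [0.5061, 0.2145, 0.3224]
orientation: [2.202, 0.068, -2.182]
force: [-0.2, -0.5, -0.1]
opening: 0.036
```

```bash
python3 -c "
from h import *
plan((0.648,0.1175,.201),np.pi/2+.06)
snap('wrist','w6.png');snap('side','s6.png')
a=cv2.imread('pics/w6.png');b=cv2.imread('pics/s6.png')[110:270,190:390]
cv2.imwrite('pics/c6.png',cv2.resize(b,(750,600),interpolation=cv2.INTER_CUBIC))"
```

```text
pos [0.5061 0.2145 0.3224] jaw [ 0.0598 -0.9982 -0.0023] q [ 0.3076 -0.0206  1.609   0.      1.5439  1.8186] t 12.62 open 36.0 F [-0.2484 -0.4819 -0.1271]
xyz [ 122.4  105.6 -134.7] turn [-0.    -0.009  0.002]
```

View pics/c6.png

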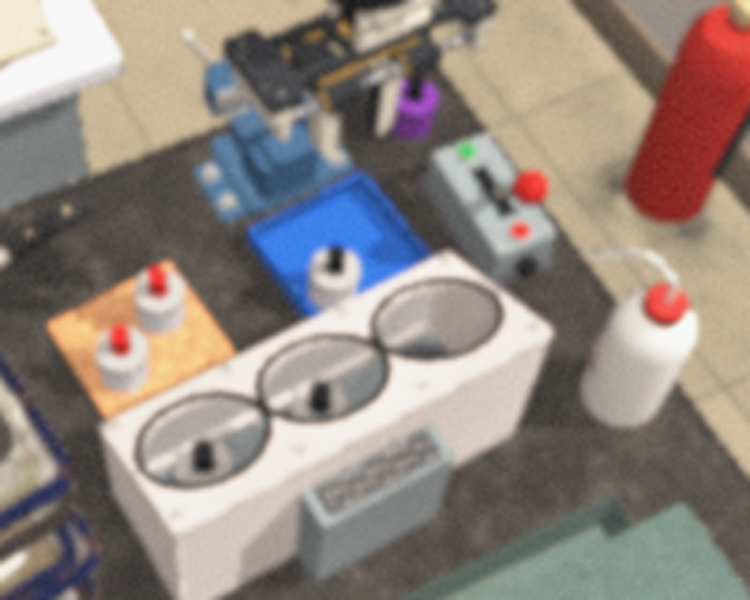

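The tin stands upright in the tray at (335,275) and port 2 is empty. Next is port 1.

Request:
{"op": "step_arm", "data": {"commands": [{"xyz": [10, 106, -135], "turn": [0, -0.009, 0.002], "grip": 38}, {"xyz": [10, 106, -135], "turn": [0, -0.009, 0.002], "grip": 38}, {"xyz": [10, 106, -135], "turn": [0, -0.009, 0.002], "grip": 38}, {"xyz": [10, 106, -135], "turn": [0, -0.009, 0.002], "grip": 38}, {"xyz": [60, 106, -135], "turn": [0, -0.009, 0.002], "grip": 38}, {"xyz": [100, 106, -135], "turn": [0, -0.009, 0.002], "grip": 38}, {"xyz": [122, 106, -135], "turn": [0, -0.009, 0.002], "grip": 38}, {"xyz": [122, 106, -135], "turn": [0, -0.009, 0.002], "grip": 38}, {"xyz": [122, 106, -135], "turn": [0, -0.009, 0.002], "grip": 12}, {"xyz": [122, 106, -135], "turn": [0, -0.009, 0.002], "grip": 12}, {"xyz": [122, 106, -135], "turn": [0, -0.009, 0.002], "grip": 12}, {"xyz": [122, 106, -135], "turn": [0, -0.009, 0.002], "grip": 12}], "force": 20}}

```text
t: 14.22
tool_pos: [0.6462, 0.1175, 0.1983]
orientation: [2.185, 0.065, -2.195]
force: [-2.8, 1.8, 16.2]
opening: 0.0176
```

Request:
{"op": "step_arm", "data": {"commands": [{"xyz": [-20, 0, 0], "turn": [0, 0, 0], "grip": 12}, {"xyz": [-60, 0, 0], "turn": [0, 0, 0], "grip": 12}, {"xyz": [-110, 0, 0], "turn": [0, 0, 0], "grip": 12}, {"xyz": [-145, 0, 0], "turn": [0, 0, 0], "grip": 12}, {"xyz": [-145, 0, 0], "turn": [0, 0, 0], "grip": 12}, {"xyz": [-145, -50, 50], "turn": [0, 0, 0], "grip": 12}, {"xyz": [-145, -80, 110], "turn": [0, 0, 0], "grip": 12}, {"xyz": [-145, -110, 170], "turn": [0, 0, 0], "grip": 12}, {"xyz": [-145, -110, 225], "turn": [0, 0, 0], "grip": 12}, {"xyz": [-145, -110, 225], "turn": [0, 0, 0], "grip": 12}, {"xyz": [-145, -110, 225], "turn": [0, 0, 0], "grip": 12}]}}

```text
t: 15.6
tool_pos: [0.4149, 0.213, 0.3406]
orientation: [2.179, 0.064, -2.2]
force: [-0.1, 0.5, -1.4]
opening: 0.0174
```

```bash
python3 -c "
from h import *
r=tray('w7.png')
plan((0.5014,0.2690,.1350),np.pi/2+.06)
"
```

```text
tray ((474.9889831542969, 240.81265258789062), (130.67156982421875, 131.15757751464844), 4.87306022644043) [189  66] [287 163]
pos [0.4158 0.2128 0.3409] jaw [ 0.0599 -0.9982  0.0023] q [ 0.363  -0.2413  1.7771  0.0005  1.6152  1.8739] t 15.65 open 17.6 F [ 0.2714  0.3334 -2.149 ]
xyz [205.  -51.4 -90.7] turn [-0.     0.009 -0.002]
```

Request:
{"op": "step_arm", "data": {"commands": [{"xyz": [0, -51, -60], "turn": [0, 0.009, 0], "grip": 12}, {"xyz": [20, -51, -91], "turn": [0, 0.009, 0], "grip": 12}, {"xyz": [70, -51, -91], "turn": [0, 0.009, 0], "grip": 12}, {"xyz": [120, -51, -91], "turn": [0, 0.009, 0], "grip": 12}, {"xyz": [170, -51, -91], "turn": [0, 0.009, 0], "grip": 12}, {"xyz": [195, -51, -91], "turn": [0, 0.009, 0], "grip": 12}, {"xyz": [202, -51, -91], "turn": [0, 0.009, 0], "grip": 12}, {"xyz": [206, -51, -91], "turn": [0, 0.009, 0], "grip": 12}, {"xyz": [208, -51, -91], "turn": [0, 0.009, 0], "grip": 12}, {"xyz": [208, -51, -91], "turn": [0, 0.009, 0], "grip": 12}]}}

```text
t: 16.9
tool_pos: [0.5021, 0.269, 0.1337]
orientation: [2.192, 0.064, -2.188]
force: [-0.3, -0.6, -1.4]
opening: 0.0176
```

Request:
{"op": "step_arm", "data": {"commands": [{"xyz": [1, 0, 0], "turn": [0, 0, 0], "grip": 12}, {"xyz": [1.5, 0, 0], "turn": [0, 0, 0], "grip": 12}, {"xyz": [1.5, 0, 0], "turn": [0, 0, 0], "grip": 36}, {"xyz": [1.5, 0, 0], "turn": [0, 0, 0], "grip": 36}, {"xyz": [1.5, 0, 0], "turn": [0, 0, 0], "grip": 36}, {"xyz": [-20, 0, 0], "turn": [0, 0, 0], "grip": 36}, {"xyz": [-75, 0, 0], "turn": [0, 0, 0], "grip": 36}, {"xyz": [-130, 0, 0], "turn": [0, 0, 0], "grip": 36}, {"xyz": [-185, 0, 0], "turn": [0, 0, 0], "grip": 36}, {"xyz": [-185, 0, 0], "turn": [0, 0, 0], "grip": 36}]}}

```text
t: 18.15
tool_pos: [0.5034, 0.2701, 0.3243]
orientation: [2.203, 0.068, -2.181]
force: [0.5, -0.1, -0.7]
opening: 0.0357
```

```bash
python3 -c "
from h import *
plan((0.6545,0.014,.2025),np.pi/2+.06)
snap('wrist','w8.png')"
```

```text
pos [0.5034 0.2701 0.3243] jaw [ 0.0599 -0.9982 -0.0017] q [ 0.4036  0.0367  1.548  -0.0018  1.5468  1.9145] t 18.15 open 35.7 F [ 0.5389 -0.1061 -0.748 ]
xyz [ 122.7  264.9 -134.3] turn [-0.    -0.01   0.002]
```

View pics/w8.png

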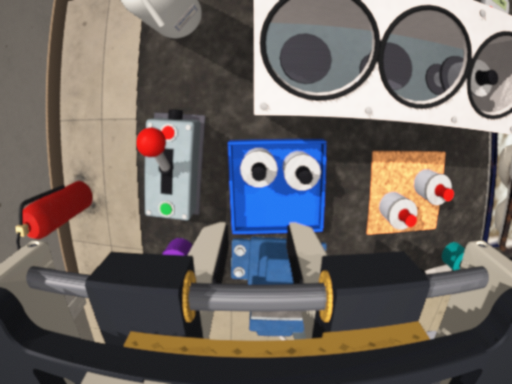

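Two tins stand upright in the tray, at (259,167) and (302,170). Ports 2 and 1 show bare discs. Port 0 is next.

Request:
{"op": "step_arm", "data": {"commands": [{"xyz": [10, 265, -134], "turn": [0, -0.01, 0.002], "grip": 38}, {"xyz": [10, 265, -134], "turn": [0, -0.01, 0.002], "grip": 38}, {"xyz": [10, 265, -134], "turn": [0, -0.01, 0.002], "grip": 38}, {"xyz": [10, 265, -134], "turn": [0, -0.01, 0.002], "grip": 38}, {"xyz": [10, 265, -134], "turn": [0, -0.01, 0.002], "grip": 38}, {"xyz": [10, 265, -134], "turn": [0, -0.01, 0.002], "grip": 38}, {"xyz": [10, 265, -134], "turn": [0, -0.01, 0.002], "grip": 38}]}}

```text
t: 19.08
tool_pos: [0.6503, 0.0128, 0.3063]
orientation: [2.175, 0.061, -2.204]
force: [0.2, 0.5, -0.2]
opening: 0.0383
```

```bash
python3 -c "
from h import *
plan((0.6545,0.014,.2025),np.pi/2+.06)
"
```

```text
pos [0.6503 0.0128 0.3063] jaw [ 0.0594 -0.9982  0.0032] q [-0.057   0.275   1.3178 -0.0046  1.5613  1.4545] t 19.07 open 38.3 F [ 0.1667  0.5389 -0.1553]
xyz [103.7  -1.2  -5.6] turn [-0.001  0.013 -0.003]
```

Request:
{"op": "step_arm", "data": {"commands": [{"xyz": [50, -1, -5], "turn": [0, 0.013, -0.003], "grip": 38}, {"xyz": [88, -1, -5], "turn": [0, 0.013, -0.003], "grip": 38}, {"xyz": [103, -1, -5], "turn": [0, 0.013, -0.003], "grip": 38}, {"xyz": [103, -1, -5], "turn": [0, 0.013, -0.003], "grip": 38}, {"xyz": [103, -1, -5], "turn": [0, 0.013, -0.003], "grip": 12}, {"xyz": [103, -1, -5], "turn": [0, 0.013, -0.003], "grip": 12}, {"xyz": [103, -1, -5], "turn": [0, 0.013, -0.003], "grip": 12}, {"xyz": [103, -1, -5], "turn": [0, 0.013, -0.003], "grip": 12}], "force": 20}}

```text
t: 20.08
tool_pos: [0.6557, 0.0135, 0.2069]
orientation: [2.197, 0.065, -2.184]
force: [-0.1, 1.9, 5.7]
opening: 0.0174
```

Request:
{"op": "step_arm", "data": {"commands": [{"xyz": [-20, 0, 0], "turn": [0, 0, 0], "grip": 12}, {"xyz": [-60, 0, 0], "turn": [0, 0, 0], "grip": 12}, {"xyz": [-110, 0, 0], "turn": [0, 0, 0], "grip": 12}, {"xyz": [-150, 0, 0], "turn": [0, 0, 0], "grip": 12}, {"xyz": [-150, 0, 0], "turn": [0, 0, 0], "grip": 12}, {"xyz": [-150, -50, 30], "turn": [0, 0, 0], "grip": 12}, {"xyz": [-150, -100, 60], "turn": [0, 0, 0], "grip": 12}, {"xyz": [-150, -150, 110], "turn": [0, 0, 0], "grip": 12}, {"xyz": [-150, -200, 160], "turn": [0, 0, 0], "grip": 12}, {"xyz": [-150, -215, 225], "turn": [0, 0, 0], "grip": 12}, {"xyz": [-150, -215, 225], "turn": [0, 0, 0], "grip": 12}, {"xyz": [-150, -215, 225], "turn": [0, 0, 0], "grip": 12}]}}

```text
t: 21.58
tool_pos: [0.4157, 0.215, 0.3536]
orientation: [2.192, 0.066, -2.187]
force: [0.7, -0.8, -1.9]
opening: 0.0173
```

```bash
python3 -c "
from h import *
r=tray('w9.png')
plan((0.447,0.238,.1350),np.pi/2+.06)
"
```

```text
tray ((474.96087646484375, 240.49603271484375), (130.66070556640625, 131.39141845703125), 4.638335227966309) [193  71] [288 164]
pos [0.4167 0.2146 0.3538] jaw [ 0.0607 -0.9982  0.0014] q [ 0.3676 -0.2484  1.76   -0.0022  1.6277  1.8775] t 21.62 open 17.2 F [ 0.5651 -0.4999 -1.3657]
xyz [218.8 -21.8 -31.1] turn [ 0.001 -0.003 -0.001]
```

Request:
{"op": "step_arm", "data": {"commands": [{"xyz": [0, -22, -31], "turn": [0, 0, 0], "grip": 12}, {"xyz": [50, -22, -31], "turn": [0, 0, 0], "grip": 12}, {"xyz": [100, -22, -31], "turn": [0, 0, 0], "grip": 12}, {"xyz": [150, -22, -31], "turn": [0, 0, 0], "grip": 12}, {"xyz": [190, -22, -31], "turn": [0, 0, 0], "grip": 12}, {"xyz": [203, -22, -31], "turn": [0, 0, 0], "grip": 12}, {"xyz": [209, -22, -31], "turn": [0, 0, 0], "grip": 12}, {"xyz": [212, -22, -31], "turn": [0, 0, 0], "grip": 12}, {"xyz": [213, -22, -31], "turn": [0, 0, 0], "grip": 12}, {"xyz": [213, -22, -31], "turn": [0, 0, 0], "grip": 12}]}}

```text
t: 22.88
tool_pos: [0.4478, 0.2385, 0.1423]
orientation: [2.196, 0.065, -2.186]
force: [-0.7, -0.4, -1.4]
opening: 0.0172
```

Request:
{"op": "step_arm", "data": {"commands": [{"xyz": [1.5, 0, 0], "turn": [0, 0, 0], "grip": 12}, {"xyz": [2.5, 0, 0], "turn": [0, 0, 0], "grip": 12}, {"xyz": [2.5, 0, 0], "turn": [0, 0, 0], "grip": 12}]}}

```text
t: 23.25
tool_pos: [0.4482, 0.2388, 0.1409]
orientation: [2.197, 0.066, -2.185]
force: [-4.3, -1.6, 12.3]
opening: 0.0175
```

Request:
{"op": "step_arm", "data": {"commands": [{"xyz": [0, 0, 0], "turn": [0, 0, 0], "grip": 36}, {"xyz": [0, 0, 0], "turn": [0, 0, 0], "grip": 36}, {"xyz": [0, 0, 0], "turn": [0, 0, 0], "grip": 36}, {"xyz": [-20, 0, 0], "turn": [0, 0, 0], "grip": 36}, {"xyz": [-75, 0, 0], "turn": [0, 0, 0], "grip": 36}, {"xyz": [-130, 0, 0], "turn": [0, 0, 0], "grip": 36}, {"xyz": [-185, 0, 0], "turn": [0, 0, 0], "grip": 36}, {"xyz": [-205, 120, 40], "turn": [0, 0, 0], "grip": 36}, {"xyz": [-205, 170, 40], "turn": [0, 0, 0], "grip": 36}, {"xyz": [-205, 170, 40], "turn": [0, 0, 0], "grip": 36}, {"xyz": [-205, 170, 40], "turn": [0, 0, 0], "grip": 36}]}}

```text
t: 24.62
tool_pos: [0.4168, 0.0636, 0.3444]
orientation: [2.197, 0.058, -2.188]
force: [-0.3, 0.1, 0.0]
opening: 0.036
```

```bash
python3 -c "
from h import *
plan((0.494,0.009,.30),np.pi/2+.06)
W=camera_params('wrist');im=snap('wrist','w10.png')
h=cv2.cvtColor(im,cv2.COLOR_RGB2HSV)
m=cv2.inRange(h,(0,150,90),(8,255,255))|cv2.inRange(h,(172,150,90),(180,255,255));k,l,s,c=cv2.connectedComponentsWithStats(m)
for i in range(1,k):
  if s[i][4]>40: print('red',c[i].round(1),s[i],onz(W,c[i],.063,True))
r=tray('w10.png')
"
```

```text
pos [0.4168 0.0636 0.3444] jaw [ 0.0549 -0.9985  0.0018] q [ 0.0309 -0.3863  1.8863 -0.0017  1.6373  1.5467] t 24.62 open 36.0 F [-0.347   0.0633  0.0173]
xyz [ 44.8  58.7 -73.9] turn [-0.005 -0.004 -0.002]
red [19.4 76.1] [  9  65  21  24 376] [0.5504 0.4333 0.063 ]
red [46.2 74.5] [43 70  7 10 53] [0.5458 0.3739 0.063 ]
red [304.9 108.8] [297 102  17  14 179] [0.4953 0.0083 0.063 ]
red [259.3 137.4] [253 130  14  15 168] [0.4562 0.062  0.063 ]
red [ 19.9 186.3] [   0  164   44   47 1398] [0.3745 0.4475 0.063 ]
tray ((475.0979919433594, 238.84396362304688), (130.75364685058594, 135.77590942382812), 4.80137300491333) [96 68] [184 164]
```

View pics/w10.png

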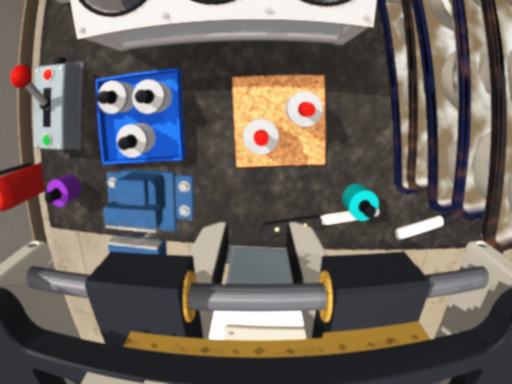

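All three cooled tins stand upright in the tray, at (115,97), (149,97) and (133,140). The red knobs are at (305,109) and (259,137). I pick the farther fresh tin.

Request:
{"op": "step_arm", "data": {"commands": [{"xyz": [0, 58, -74], "turn": [-0.005, -0.004, 0], "grip": 36}, {"xyz": [40, 58, -74], "turn": [-0.005, -0.004, 0], "grip": 36}, {"xyz": [100, 58, -74], "turn": [-0.005, -0.004, 0], "grip": 36}, {"xyz": [155, 58, -74], "turn": [-0.005, -0.004, 0], "grip": 36}, {"xyz": [190, 58, -74], "turn": [-0.005, -0.004, 0], "grip": 36}, {"xyz": [205, 58, -74], "turn": [-0.005, -0.004, 0], "grip": 36}, {"xyz": [205, 58, -74], "turn": [-0.005, -0.004, 0], "grip": 36}, {"xyz": [205, 58, -74], "turn": [-0.005, -0.004, 0], "grip": 12}, {"xyz": [205, 58, -74], "turn": [-0.005, -0.004, 0], "grip": 12}, {"xyz": [205, 58, -74], "turn": [-0.005, -0.004, 0], "grip": 12}, {"xyz": [205, 58, -74], "turn": [-0.005, -0.004, 0], "grip": 12}], "force": 20}}

```text
t: 26.1
tool_pos: [0.4958, 0.0125, 0.1404]
orientation: [2.19, 0.069, -2.186]
force: [0.2, -2.1, 6.7]
opening: 0.0175
```

```bash
python3 -c "
from h import *
plan((0.648,0.1175,.2025),np.pi/2+.06)
"
```

```text
pos [0.4958 0.0125 0.1404] jaw [ 0.0646 -0.9979  0.0015] q [-0.0774 -0.008   1.9405 -0.0014  1.2074  1.4292] t 26.1 open 17.5 F [ 0.1928 -2.1443  6.6822]
xyz [ -62.   -94.9 -158.8] turn [ 0.005 -0.002 -0.001]
```

Request:
{"op": "step_arm", "data": {"commands": [{"xyz": [-30, 0, 0], "turn": [0, 0, 0], "grip": 12}, {"xyz": [-80, 0, 0], "turn": [0, 0, 0], "grip": 12}, {"xyz": [-140, 0, 0], "turn": [0, 0, 0], "grip": 12}, {"xyz": [-195, 0, 0], "turn": [0, 0, 0], "grip": 12}, {"xyz": [-210, -50, -20], "turn": [0, 0, 0], "grip": 12}, {"xyz": [-210, -95, -40], "turn": [0, 0, 0], "grip": 12}, {"xyz": [-210, -95, -70], "turn": [0, 0, 0], "grip": 12}, {"xyz": [-210, -95, -70], "turn": [0, 0, 0], "grip": 12}, {"xyz": [-210, -95, -70], "turn": [0, 0, 0], "grip": 12}]}}

```text
t: 27.22
tool_pos: [0.5582, 0.112, 0.3483]
orientation: [2.185, 0.069, -2.191]
force: [-0.8, -0.6, -1.5]
opening: 0.0173
```

```bash
python3 -c "
from h import *
plan((0.648,0.1175,.2044),np.pi/2+.06)
W=camera_params('wrist');im=snap('wrist','w11.png')
"
```

```text
pos [0.5582 0.112  0.3483] jaw [ 0.0645 -0.9979  0.001 ] q [ 0.1085  0.0348  1.5065 -0.0009  1.6029  1.6148] t 27.23 open 17.3 F [-0.7558 -0.5601 -1.4609]
xyz [143.7   0.2 -90.4] turn [ 0.005  0.003 -0.001]
```

View pics/w11.png

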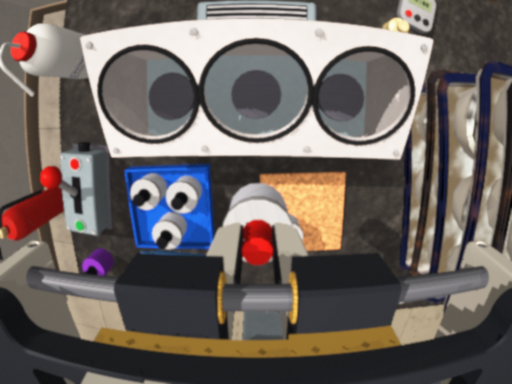

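Three bare pedestal discs are visible: (171,95), (256,93) and (340,97). I fit them to check their centres.

```bash
python3 -c "
from h import *
W=camera_params('wrist');im=cv2.imread('pics/w11.png');g=cv2.GaussianBlur(cv2.cvtColor(im,cv2.COLOR_BGR2GRAY),(3,3),0)
print([g[95,171],g[93,256],g[97,340],g[75,256],g[120,256],g[95,225],g[95,125],g[70,150]])
m=cv2.inRange(g,40,95)
for u in((171,95),(256,93),(340,97)):
  f=np.zeros((386,514),np.uint8);a=g.copy()
  cv2.floodFill(a,f,u,255,12,12,4|cv2.FLOODFILL_FIXED_RANGE|cv2.FLOODFILL_MASK_ONLY|(255<<8))
  c=max(cv2.findContours(f[1:-1,1:-1],0,2)[0],key=cv2.contourArea)[:,0]
  P=np.array([onz(W,q,.07,True)[:2]*1000 for q in c],np.float32)
  print(cv2.fitEllipse(P),len(c))
"
```

```text
[np.uint8(65), np.uint8(67), np.uint8(65), np.uint8(68), np.uint8(116), np.uint8(120), np.uint8(107), np.uint8(123)]
((643.3348388671875, 221.50296020507812), (56.85146713256836, 58.76778793334961), 153.92701721191406) 80
((651.0910034179688, 118.44159698486328), (50.358097076416016, 57.929866790771484), 1.502707839012146) 67
((657.1742553710938, 15.272512435913086), (50.47420883178711, 61.78237533569336), 6.145808219909668) 81
```

Request:
{"op": "step_arm", "data": {"commands": [{"xyz": [0, 0, -50], "turn": [0.005, 0.003, 0], "grip": 12}, {"xyz": [0, 0, -91], "turn": [0.005, 0.003, 0], "grip": 12}, {"xyz": [0, 0, -91], "turn": [0.005, 0.003, 0], "grip": 12}, {"xyz": [40, 0, -91], "turn": [0.005, 0.003, 0], "grip": 12}, {"xyz": [80, 0, -91], "turn": [0.005, 0.003, 0], "grip": 12}, {"xyz": [115, 0, -91], "turn": [0.005, 0.003, 0], "grip": 12}, {"xyz": [132, 0, -91], "turn": [0.005, 0.003, 0], "grip": 12}, {"xyz": [139, 0, -91], "turn": [0.005, 0.003, 0], "grip": 12}, {"xyz": [142, 0, -91], "turn": [0.005, 0.003, 0], "grip": 12}, {"xyz": [142, 0, -91], "turn": [0.005, 0.003, 0], "grip": 12}]}}

```text
t: 28.52
tool_pos: [0.65, 0.1181, 0.2084]
orientation: [2.195, 0.065, -2.186]
force: [0.2, -0.2, -0.8]
opening: 0.0176
```

Request:
{"op": "step_arm", "data": {"commands": [{"xyz": [2, 0, 0], "turn": [0, 0, 0], "grip": 12}, {"xyz": [3, 0, 0], "turn": [0, 0, 0], "grip": 12}, {"xyz": [4, 0, 0], "turn": [0, 0, 0], "grip": 12}, {"xyz": [4, 0, 0], "turn": [0, 0, 0], "grip": 12}]}}

```text
t: 29.02
tool_pos: [0.6502, 0.118, 0.2042]
orientation: [2.195, 0.065, -2.186]
force: [0.7, 0.1, 5.9]
opening: 0.0176
```

Request:
{"op": "step_arm", "data": {"commands": [{"xyz": [0, 0, 0], "turn": [0, 0, 0], "grip": 36}, {"xyz": [0, 0, 0], "turn": [0, 0, 0], "grip": 36}, {"xyz": [0, 0, 0], "turn": [0, 0, 0], "grip": 36}, {"xyz": [-20, 0, 0], "turn": [0, 0, 0], "grip": 36}, {"xyz": [-75, 0, 0], "turn": [0, 0, 0], "grip": 36}, {"xyz": [-130, 0, 0], "turn": [0, 0, 0], "grip": 36}, {"xyz": [-130, 43, 60], "turn": [0, 0, 0], "grip": 36}, {"xyz": [-130, 43, 120], "turn": [0, 0, 0], "grip": 36}, {"xyz": [-130, 43, 198], "turn": [0, 0, 0], "grip": 36}, {"xyz": [-130, 43, 198], "turn": [0, 0, 0], "grip": 36}, {"xyz": [-130, 43, 198], "turn": [0, 0, 0], "grip": 36}]}}

```text
t: 30.4
tool_pos: [0.4535, 0.0634, 0.3345]
orientation: [2.197, 0.065, -2.185]
force: [0.4, 0.8, -0.1]
opening: 0.036
```

```bash
python3 -c "
from h import *
plan((0.455,0.063,.140),np.pi/2+.06)
D=camera_params('side');im=snap('side','s12.png');W=camera_params('wrist');iw=snap('wrist','w12.png')
for n,i,p,f in (('side',im,D,False),('wrist',iw,W,True)):
  h=cv2.cvtColor(i,cv2.COLOR_RGB2HSV);m=cv2.inRange(h,(0,150,80),(8,255,255))|cv2.inRange(h,(172,150,80),(180,255,255));k,l,s,c=cv2.connectedComponentsWithStats(m)
  for j in range(1,k):
    if s[j][4]>8: print(n,c[j].round(1),s[j][4],'mat',onz(p,c[j],.063,f)[:2],'ped',onz(p,c[j],.127,f)[:2])
"
```

```text
pos [0.4535 0.0634 0.3345] jaw [ 0.0598 -0.9982  0.0011] q [ 0.0274 -0.2787  1.8197 -0.0009  1.5951  1.5384] t 30.4 open 36.0 F [ 0.3648  0.8106 -0.0866]
xyz [194.5   0.3  -0.5] turn [-0.    -0.005 -0.001]
side [376.1 140.1] 1197 mat [0.5155 0.6041] ped [0.5501 0.5552]
side [331.4 159.4] 53 mat [0.5159 0.414 ] ped [0.5504 0.3774]
side [231.6 184. ] 23 mat [0.4533 0.0641] ped [0.4918 0.05  ]
side [366.7 191.1] 62 mat [0.6759 0.4472] ped [0.7001 0.4084]
side [275.4 216.2] 29 mat [0.6231 0.1367] ped [0.6507 0.1179]
wrist [214.5   0.8] 28 mat [0.6621 0.1258] ped [0.6387 0.1154]
wrist [ 14.8 103.1] 396 mat [0.5448 0.4344] ped [0.5426 0.3683]
wrist [42.1 98.4] 59 mat [0.547  0.3736] ped [0.5444 0.3184]
wrist [257.7 169.1] 195 mat [0.4564 0.0619] ped [0.4701 0.063 ]
wrist [ 18.8 194.6] 1343 mat [0.3996 0.4431] ped [0.4236 0.3754]
```

The fresh tin on pedestal 1 reads (0.651, 0.118), within 2 mm of where the cooled tin stood. I pick the second fresh tin.

Request:
{"op": "step_arm", "data": {"commands": [{"xyz": [60, 0, 0], "turn": [0, -0.005, 0], "grip": 36}, {"xyz": [120, 0, 0], "turn": [0, -0.005, 0], "grip": 36}, {"xyz": [170, 0, 0], "turn": [0, -0.005, 0], "grip": 36}, {"xyz": [190, 0, 0], "turn": [0, -0.005, 0], "grip": 36}, {"xyz": [194, 0, 0], "turn": [0, -0.005, 0], "grip": 36}, {"xyz": [194, 0, 0], "turn": [0, -0.005, 0], "grip": 36}, {"xyz": [194, 0, 0], "turn": [0, -0.005, 0], "grip": 12}, {"xyz": [194, 0, 0], "turn": [0, -0.005, 0], "grip": 12}, {"xyz": [194, 0, 0], "turn": [0, -0.005, 0], "grip": 12}, {"xyz": [194, 0, 0], "turn": [0, -0.005, 0], "grip": 12}], "force": 20}}

```text
t: 31.75
tool_pos: [0.4552, 0.0632, 0.1395]
orientation: [2.189, 0.064, -2.191]
force: [0.5, -1.7, 5.9]
opening: 0.0176
```

Request:
{"op": "step_arm", "data": {"commands": [{"xyz": [-30, 0, 0], "turn": [0, 0, 0], "grip": 12}, {"xyz": [-80, 0, 0], "turn": [0, 0, 0], "grip": 12}, {"xyz": [-140, 0, 0], "turn": [0, 0, 0], "grip": 12}, {"xyz": [-195, 0, 0], "turn": [0, 0, 0], "grip": 12}, {"xyz": [-215, -50, -30], "turn": [0, 0, 0], "grip": 12}, {"xyz": [-215, -100, -60], "turn": [0, 0, 0], "grip": 12}, {"xyz": [-215, -149, -100], "turn": [0, 0, 0], "grip": 12}, {"xyz": [-215, -149, -150], "turn": [0, 0, 0], "grip": 12}, {"xyz": [-215, -149, -190], "turn": [0, 0, 0], "grip": 12}, {"xyz": [-215, -149, -190], "turn": [0, 0, 0], "grip": 12}, {"xyz": [-215, -149, -190], "turn": [0, 0, 0], "grip": 12}]}}

```text
t: 33.12
tool_pos: [0.6354, 0.2235, 0.3517]
orientation: [2.185, 0.064, -2.196]
force: [0.0, 0.2, -2.1]
opening: 0.0178
```

```bash
python3 -c "
from h import *
plan((0.6425,0.2235,.206),np.pi/2+.06)
"
```

```text
pos [0.6354 0.2235 0.3517] jaw [ 0.0597 -0.9982  0.0012] q [ 0.2622  0.322   1.1795 -0.0002  1.6454  1.7733] t 33.12 open 17.8 F [ 0.002   0.2104 -2.0796]
xyz [145.7   0.2  -7.9] turn [-0.     0.005 -0.001]
```

Request:
{"op": "step_arm", "data": {"commands": [{"xyz": [0, 0, -8], "turn": [0, 0.005, 0], "grip": 12}, {"xyz": [30, 0, -8], "turn": [0, 0.005, 0], "grip": 12}, {"xyz": [75, 0, -8], "turn": [0, 0.005, 0], "grip": 12}, {"xyz": [115, 0, -8], "turn": [0, 0.005, 0], "grip": 12}, {"xyz": [134, 0, -8], "turn": [0, 0.005, 0], "grip": 12}, {"xyz": [142, 0, -8], "turn": [0, 0.005, 0], "grip": 12}, {"xyz": [145, 0, -8], "turn": [0, 0.005, 0], "grip": 12}, {"xyz": [147, 0, -8], "turn": [0, 0.005, 0], "grip": 12}, {"xyz": [148, 0, -8], "turn": [0, 0.005, 0], "grip": 12}, {"xyz": [148, 0, -8], "turn": [0, 0.005, 0], "grip": 12}]}}

```text
t: 34.38
tool_pos: [0.6437, 0.2239, 0.2053]
orientation: [2.194, 0.065, -2.188]
force: [-0.7, 0.1, -1.8]
opening: 0.0177
```

Request:
{"op": "step_arm", "data": {"commands": [{"xyz": [1, 0, 0], "turn": [0, 0, 0], "grip": 12}, {"xyz": [2, 0, 0], "turn": [0, 0, 0], "grip": 12}, {"xyz": [2.5, 0, 0], "turn": [0, 0, 0], "grip": 12}, {"xyz": [2.5, 0, 0], "turn": [0, 0, 0], "grip": 12}]}}

```text
t: 34.88
tool_pos: [0.6441, 0.2239, 0.2035]
orientation: [2.195, 0.065, -2.186]
force: [-0.5, -1.0, 5.1]
opening: 0.0175
```

Request:
{"op": "step_arm", "data": {"commands": [{"xyz": [0, 0, 0], "turn": [0, 0, 0], "grip": 36}, {"xyz": [0, 0, 0], "turn": [0, 0, 0], "grip": 36}, {"xyz": [0, 0, 0], "turn": [0, 0, 0], "grip": 36}, {"xyz": [-20, 0, 0], "turn": [0, 0, 0], "grip": 36}, {"xyz": [-75, 0, 0], "turn": [0, 0, 0], "grip": 36}, {"xyz": [-135, 0, 0], "turn": [0, 0, 0], "grip": 36}, {"xyz": [-160, 0, 60], "turn": [0, 0, 0], "grip": 20}, {"xyz": [-160, 0, 120], "turn": [0, 0, 0], "grip": 0}, {"xyz": [-160, 0, 160], "turn": [0, 0, 0], "grip": 0}, {"xyz": [-160, 0, 160], "turn": [0, 0, 0], "grip": 0}, {"xyz": [-160, 0, 160], "turn": [0, 0, 0], "grip": 0}]}}

```text
t: 36.25
tool_pos: [0.484, 0.2145, 0.3635]
orientation: [2.196, 0.065, -2.186]
force: [-0.2, 0.1, 0.5]
opening: 0.0002
```

```bash
python3 -c "
from h import *
plan((0.578,0.381,.30),np.pi/2-.04)
D=camera_params('side');im=snap('side','s13.png');r=tray('w13.png')
i=im;h=cv2.cvtColor(i,cv2.COLOR_RGB2HSV);m=cv2.inRange(h,(0,150,80),(8,255,255))|cv2.inRange(h,(172,150,80),(180,255,255));k,l,s,c=cv2.connectedComponentsWithStats(m)
for j in range(1,k):
    if s[j][4]>8: print(c[j].round(1),s[j][4],'ped',onz(D,c[j],.127)[:2])
a=cv2.imread('pics/w13.png');b=cv2.resize(cv2.imread('pics/s13.png')[110:270,190:390],(480,384),interpolation=cv2.INTER_CUBIC)
cv2.imwrite('pics/c13.png',cv2.resize(np.hstack([a[:,90:400],b]),None,fx=1,fy=1))"
```

```text
pos [0.484  0.2145 0.3635] jaw [ 0.0599 -0.9982  0.0005] q [ 0.3213 -0.0824  1.5946 -0.0016  1.6251  1.8321] t 36.25 open 0.2 F [-0.2199  0.1073  0.4601]
xyz [  63.9 -160.6 -103.5] turn [ 0.1   -0.005 -0.   ]
tray ((475.2264099121094, 240.6490478515625), (131.57659912109375, 131.3429412841797), 4.895293235778809) [192 119] [283 208]
[376.1 140.1] 1197 ped [0.55   0.5555]
[331.3 159.4] 52 ped [0.5504 0.3771]
[366.6 191.1] 63 ped [0.7    0.4083]
[305.8 200.3] 31 ped [0.6445 0.2249]
[275.5 216.1] 27 ped [0.6507 0.118 ]
```

View pics/c13.png

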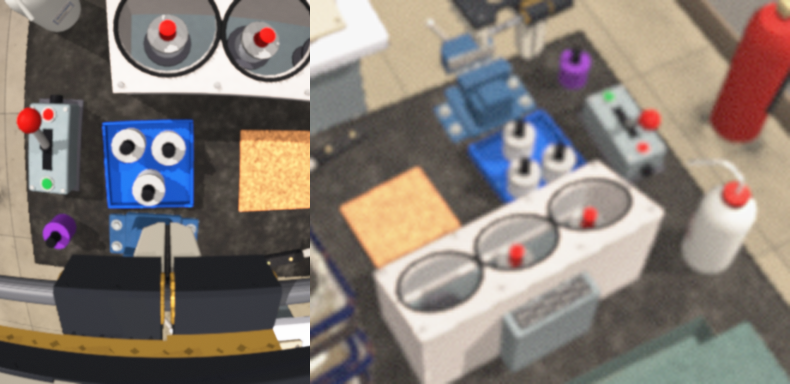

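Both red knobs are centred in ports 2 and 1, and the three cooled tins are upright in the tray. The tray has not moved. The lever is still OFF, so I now go behind the lever's knob and push it back to ON.

Request:
{"op": "step_arm", "data": {"commands": [{"xyz": [0, -161, -104], "turn": [0.1, -0.005, 0], "grip": 0}, {"xyz": [0, -161, -104], "turn": [0.1, -0.005, 0], "grip": 0}, {"xyz": [0, -161, -104], "turn": [0.1, -0.005, 0], "grip": 0}, {"xyz": [0, -161, -104], "turn": [0.1, -0.005, 0], "grip": 0}, {"xyz": [0, -161, -104], "turn": [0.1, -0.005, 0], "grip": 0}, {"xyz": [64, -161, -104], "turn": [0.1, -0.005, 0], "grip": 0}, {"xyz": [64, -161, -104], "turn": [0.1, -0.005, 0], "grip": 0}, {"xyz": [64, -161, -104], "turn": [0.1, -0.005, 0], "grip": 0}]}}

```text
t: 37.35
tool_pos: [0.5781, 0.3805, 0.3007]
orientation: [-2.199, 0.045, 2.202]
force: [1.3, -0.1, 1.4]
opening: 0.0005
```

```bash
python3 -c "
from h import *
plan((0.580,0.382,.185),np.pi/2-.04)
snap('wrist','w14.png')"
```

```text
pos [0.5781 0.3805 0.3007] jaw [-0.0412 -0.9992  0.0001] q [0.5079 0.3821 1.1976 0.0005 1.5629 2.12  ] t 37.35 open 0.5 F [ 1.323  -0.1261  1.3758]
xyz [115.7  -1.6  -2. ] turn [-0.001  0.001 -0.   ]
```

View pics/w14.png

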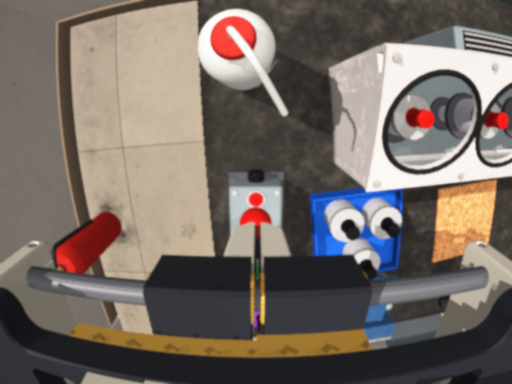

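The tips are clear beyond the lever knob (255,215). The bottle's tube tip (285,113) is about 3.5 cm clear of the body. I descend and push towards -x.

Request:
{"op": "step_arm", "data": {"commands": [{"xyz": [50, -2, -2], "turn": [0, 0, 0], "grip": 0}, {"xyz": [100, -2, -2], "turn": [0, 0, 0], "grip": 0}, {"xyz": [115, -2, -2], "turn": [0, 0, 0], "grip": 0}, {"xyz": [115, -2, 12], "turn": [0, 0, 0], "grip": 0}, {"xyz": [115, -2, 27], "turn": [0, 0, 0], "grip": 0}, {"xyz": [115, -2, 42], "turn": [0, 0, 0], "grip": 0}, {"xyz": [115, -2, 57], "turn": [0, 0, 0], "grip": 0}, {"xyz": [115, -2, 70], "turn": [0, 0, 0], "grip": 0}, {"xyz": [115, -2, 83], "turn": [0, 0, 0], "grip": 0}, {"xyz": [115, -2, 93], "turn": [0, 0, 0], "grip": 0}, {"xyz": [115, -2, 93], "turn": [0, 0, 0], "grip": 0}, {"xyz": [115, -2, 93], "turn": [0, 0, 0], "grip": 0}]}}

```text
t: 38.9
tool_pos: [0.4847, 0.3869, 0.1833]
orientation: [-2.199, 0.045, 2.205]
force: [1.0, -0.0, -0.9]
opening: 0.0007
```

Request:
{"op": "step_arm", "data": {"commands": [{"xyz": [0, 0, -15], "turn": [0, 0, 0], "grip": 0}, {"xyz": [-60, 0, -20], "turn": [0, 0, 0], "grip": 0}, {"xyz": [-120, 0, -20], "turn": [0, 0, 0], "grip": 0}, {"xyz": [-180, 0, -20], "turn": [0, 0, 0], "grip": 0}, {"xyz": [-200, 0, 30], "turn": [0, 0, 0], "grip": 0}, {"xyz": [-200, 0, 40], "turn": [0, 0, 0], "grip": 0}, {"xyz": [-200, 0, 40], "turn": [0, 0, 0], "grip": 0}]}}

```text
t: 39.78
tool_pos: [0.4455, 0.3887, 0.3831]
orientation: [-2.199, 0.045, 2.205]
force: [-0.5, -0.6, -0.3]
opening: 0.0006
```

```bash
python3 -c "
from h import *
print(telemetry.read_state()['tool_pos'])
D=camera_params('side');im=snap('side','s15.png');r=tray('w15.png')
i=im;h=cv2.cvtColor(i,cv2.COLOR_RGB2HSV);m=cv2.inRange(h,(0,150,80),(8,255,255))|cv2.inRange(h,(172,150,80),(180,255,255));k,l,s,c=cv2.connectedComponentsWithStats(m)
for j in range(1,k):
    if s[j][4]>8: print(c[j].round(1),s[j][4],'ped',onz(D,c[j],.127)[:2],onz(D,c[j],.111)[:2])
a=cv2.imread('pics/w15.png');b=cv2.resize(cv2.imread('pics/s15.png')[110:270,190:390],(480,384),interpolation=cv2.INTER_CUBIC)
cv2.imwrite('pics/c15.png',np.hstack([a[:,190:500],b]))"
```

```text
[0.4455 0.3887 0.3831]
tray ((474.57135009765625, 241.43789672851562), (130.7633056640625, 134.1651611328125), 4.67091178894043) [305  91] [390 179]
[376.1 140.2] 1198 ped [0.5503 0.5549] [0.5417 0.5671]
[317.3 139.7] 55 ped [0.4606 0.3795] [0.4504 0.3887]
[366.7 191.1] 62 ped [0.7001 0.4085] [0.694  0.4182]
[305.9 200.5] 31 ped [0.6451 0.2251] [0.6381 0.2317]
[275.4 216.2] 29 ped [0.6507 0.1179] [0.6438 0.1226]
```

View pics/c15.png

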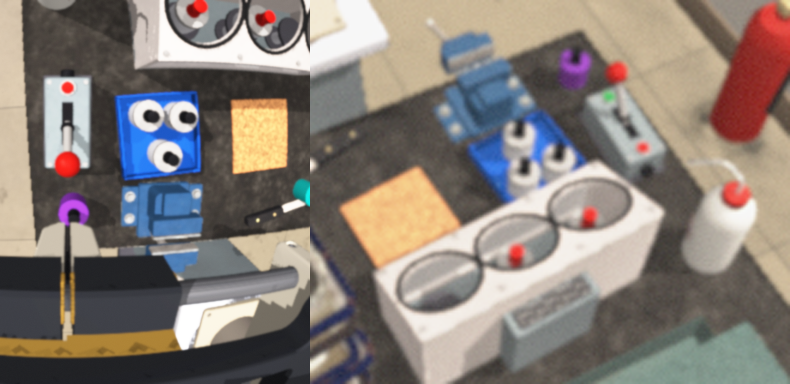

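The lever knob is back at (0.450, 0.389), the ON position it started from. The tins are unchanged and the arm is clear of everything, so I hand in.

```bash
python3 -c "
from h import *
print(robot.close_job())"
```

```text
the job is handed in; nothing more can be done
None
```

The job is done and handed in at about 40 s of robot time; no verdict was reported.

**What I did:** I switched the fan off at the lever. All three cooled tins were present; I lifted each out through its port and stood it in the blue tray. The two fresh tins went onto pedestals 1 and 2, and then I switched the fan back on.

**Last checks:**
- **Lever:** its knob read (0.450, 0.389), the ON position it started from.
- **Cooled tins:** all three looked upright in the tray, which had not visibly moved.
- **Fresh tins:** the knobs were at (0.651, 0.118) and (0.645, 0.225), about 2–4 mm from my pedestal estimates. The limit is 15 mm.
- **Bystanders and arm:** the wash bottle was where it started and the arm was clear of everything. I did not locate the brass weight or check it separately.

**Disagreements:**
- **Calibration:** side and wrist camera positions differed by 2–3 mm. Pedestal 2 read 3–5 mm from where its cooled tin had stood.
- **Contact forces:** gripping some knobs pushed up on the gripper with 6–16 N, probably the fingertips on the lids. Setting tins down showed up to 12 N. Both are well under the limits.

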